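# Show a relay's terminals to the bench inspection camera

### The job

Lift the grey cover off the fuse box by its orange ridge and hang it level over the narrow raised parking rail, centred, and let go of it there. Then pull the yellow relay out of its socket and hold it in the air in front of the inspection camera: its terminals face the lens straight on, centred on the lens axis about 6 cm from the glass, the relay's sides parallel to the sides of the square camera head. Finish while still holding it there, without dropping the cover or the relay, with the other two relays left in their sockets, and without knocking the camera or disturbing anything else on the bench.

Things in the scene. Friction and masses are not known exactly. Their poses are not given: they have to be found in the camera images.
- fuse_box: Black fuse box fixed to the bench, 64 (x) x 150 (y) x 30 high, with a plinth 44 x 132 x 4 on top (top 34 above the bench) that the cover fits round with 1 mm play. Three relay sockets in a row along y, at y = -44, 0, 44, each 24 square, 14 deep. End lugs, 5 high, reach y = +-96. Origin: centre of the underside; z up.
- cover: Loose grey cover, an upside-down trough open below: 52 (x) x 140 (y) x 47 high, walls and roof 3 thick (inside 46 x 134 x 44 deep). It starts on the fuse box, rim 30 above the bench, hiding the relays. About 80 g. Origin: centre of the open lower rim; x across, y along, z up.
- cover_center (a point): Centre of the cover with its ridge, 77 high in all: rim 38.5 below this point, roof's outside 8.5 above, ridge's top 38.5 above. The orange grip ridge stands on the middle of the roof, along y: 12 thick (x), 60 long (y), 30 high. Axes as the cover.
- parking_rail: Narrow rail fixed to the bench: level aluminium bar 24 wide (x), 110 long (y), 12 thick, top 90 above the bench, on two posts, on a dark foot plate 70 x 130 x 8. The cover hangs over it, roof's inside resting on the bar: rim then 46 above the bench, cover_center 84.5. Origin: centre of the foot plate's underside; y along the bar, z up.
- rail_top (a point): Centre of the bar's upper face, 90 above the bench; axes as the parking rail.
- relay_yellow: Loose yellow relay: body 28 x 28 x 36 high on a black plug foot 20 x 20 x 12 high with brass terminals underneath; paper label on top; about 35 g. It stands in any one of the three sockets, held only by its weight, sides parallel to the fuse box. Origin: underside of the foot; z up from terminals to label.
- relay_yellow_center (a point): Centre of the yellow relay (48 high overall); in its socket this point is 46 and the relay's top 70 above the bench. x and y along its sides (the fuse box's x and y, at the start), z up. Neighbouring relays stand 16 away along the fuse box's y; its sides across the fuse box's x are free.
- relay_yellow_terminals (a point): Centre of the underside of the yellow relay's plug foot (the terminal face), 24 below relay_yellow_center; same axes.
- relay_black_center (a point): Centre of the black relay in another socket, same size and shape: stays seated.
- relay_white_center (a point): Centre of the white relay in another socket, same size and shape: stays seated.
- camera_stand: Stand of the inspection camera, fixed: foot 100 x 100 x 10, two blue cheeks 95 high, 64 apart over their outsides along y. Origin: centre of the foot's underside. It carries the white camera head, 44 x 44 square, 78 long, tilted 0.35 to 0.6 rad from straight up towards the stand's -x side (stiff: stays unless knocked).
- camera_lens (a point): Centre of the front glass of the inspection camera, on the end of the head, about 115 above the bench. z: lens axis, pointing out of the glass towards what is viewed (upwards and leaning to the robot's side); x and y parallel to the sides of the square head (y is level).
- screwdriver: Bystander: red-handled screwdriver lying flat, 170 long; origin on its underside near its middle. Leave alone.
- tape_roll: Bystander: roll of black tape lying flat, 66 across, 19 high; origin at the centre of its underside. Leave alone.
- pliers: Bystander: orange-handled pliers lying flat, about 155 long, 14 high; origin on the underside at the pivot. Leave alone.
- caliper: Bystander: steel caliper lying flat, 210 long, 12 high; origin on the underside, mid-beam. Leave alone.
- magnifier: Bystander: black magnifying glass lying flat, about 175 long, 12 high; origin at the centre of the lens, underside. Leave alone.
Mind the look-alikes: they are no part of the job. Leave any green look-alike of the parking_rail alone.

How it is judged:
By the outcome, as a careful person would: the job done as asked, in the order asked, and still so for the second after the job is handed in, while the arm keeps its last pose, push and grip.
It also fails if it takes over 61 s, if anything falls off the work surface, if the arm or the gripper's body presses on something with over 40 N, if the wrist force passes 120 N, or if a joint passes its speed limit or range.

### The arm

A 6-joint arm with a two-finger parallel gripper is mounted at the origin on the work surface. World frame = base frame: x ahead of the robot, y to its left, z up, the work surface at z = 0. Lengths are in mm, angles in rad, forces in N, time in s.
With the tool pointing down it reaches from about 275 to 750 mm from the base axis. Payload 10.2 kg.
Tool frame: the origin (TCP) lies between the finger pads; the fingertips stand 22 mm ahead of it and the grasp point (between the pads) lies 3 mm ahead of it (ctrl.nose_length is the distance from the TCP to the fingertips, in mm); y points along the fingers, z is the direction in which the jaws open and shut, and the axes are right-handed (so a half turn about y gives the same grasp; the last joint's range is limited). The gripper opens to 85 mm and grips with 20 to 120 N. Pads are 22 mm wide; open, the fingers measure 114 mm over their backs; the gripper's body (76 mm by 85 mm) begins 54 mm behind the grasp point. The pads swing forward as they close: fully open they stand 13 mm farther back than shut.
Start: joints at [-1.348, 0.313, 1.498, -0, 1.331, -0.223], TCP at [226.358, -473.702, 253.294] pointing down, gripper open.
Joint ranges: [-2.94, 2.94], [-0.97, 2.17], [0.19, 2.56], [-1.23, 4.37], [0.02, 3.11], [-2.88, 2.88]. Speed limits (rad/s): [2.39, 2.39, 3.01, 3.14, 3.14, 3.14].

### API

Orientations are given as a unit quaternion [w, x, y, z].
In Python, from rig import ctrl, eyes, models gives the robot as it stands.
- The arm moves only by the shell command python3 -m crank 'ROWS' [FORCE]. ROWS is JSON, a list of rows, each an object with "dp": the shift along the tool's x, y, z in mm, a list of three; "roll": the turn about the tool's y in rad; "gripper": the closure in counts, from 0 (fully open) to 255 (shut). A call has 1 to 10 rows; each row is the pose to reach, as a shift and turn from the pose commanded when the call began, along the tool's axes at that moment; what a row does not reach only later rows make up. A row lasts 1/12 s, in which the tool goes at most 41.7 mm and 7.16 degrees, less where a joint would pass 70% of its speed; a pose out of reach is approached as far as the arm can. A call with a gripper value outside its range is refused whole. The fingers move at their own pace and stop on an object; FORCE is the grip in N (left out, the last holds). Time passes only in rows, so rows that repeat a pose let the fingers close. It gives the time, the measured TCP pose, the force and the opening at its end, in the units of the state.
- ctrl.sense(): the state, without advancing time (a new reading comes with each control period).
- eyes.capture(name): name is "scene" or "top" or "wrist"; returns a dict with "color" (420x560x3 uint8, red, green, blue), "fx", "fy", "cx", "cy" (pixels), "R" (3x3) and "t" (3): a world point X has camera coordinates R X + t. Camera axes: x right, y down, z forward; pixel columns grow to the right and rows downward; lengths in mm; the calibration is good to about 2 mm. The wrist camera is an equidistant fisheye: a pixel r from the principal point sees the ray r / f radians off the axis. A picture is of the moment at which its call begins. There is no depth.
- ctrl.finish_job(): hands the job in, once; it reports no verdict.
Trained networks look in a picture, given as the dict that the camera call returned (one of the last four; its "shot" number tells which), for a name from the list of things; names that differ only in an ending like _2 or _b are one class to them, and where a whole thing is asked for, a point or a joint stands for the part that bears it (a point fixed in the world has none). Each returns a list of dicts, best first, with "confidence" (0 to 1); they miss things now and then, are a little off and sometimes report something else, mostly with a low value. They report only what shows in the picture. A call takes as long as a camera call. They do not tell look-alikes from the thing itself.
- models.spot_in(picture, label): "extent" ([centre column, centre row, width, height] in pixels, round what is visible of it).
- models.spot_point(picture, label): "centre" ([column, row] in pixels: a listed point, or the origin of a listed thing).
The state is a dict: "time_s": time; "joints": joint angles; "dq": joint speeds; "tau": joint torques, N m; "eef_pos": TCP position; "ee_rot": TCP orientation; "force": force on the tool from outside, world axes, zero at the start; "wrist_torque": the same for the moment, N m; "grip_width": opening from 0.0 (shut) to 1.0 (fully open).
Only numpy, scipy, OpenCV 4.12 (cv2) and the standard library are available. Lean on these libraries where they do the work, as an engineer would, in place of code of your own. Each camera call takes 0.05 s, during which the arm holds its last target. There are 200 camera calls.

## Working session

There is one attempt and no reset: what is moved stays moved. The work goes in short steps, Python scripts to look and compute and a shell command to move; the robot and the scene stay as the last step left them, time stands still between calls to the robot, and variables do not carry over. Pictures are saved under pics/ and viewed, about 8 in all and at most 12, crops included, and the job is handed in when it is done.

```bash
mkdir -p pics; ls
python3 - <<'E'
from rig import ctrl,eyes,models
import cv2,numpy as np
s=ctrl.sense(); print({k:np.round(v,3).tolist() for k,v in s.items()})
for n in ["scene","top"]:
    p=eyes.capture(n); cv2.imwrite(f"pics/{n}0.png",p["color"][:,:,::-1])
    print(n,p["fx"],p["fy"],p["cx"],p["cy"],np.round(p["R"],4).tolist(),np.round(p["t"],1).tolist())
    for l in ["fuse_box","cover","cover_center","parking_rail","rail_top","camera_stand","camera_lens","tape_roll","screwdriver","pliers","caliper","magnifier"]:
        print(l,[(np.round(d["centre"],1).tolist(),round(d["confidence"],2)) for d in models.spot_point(p,l)][:3])
E
```

```text
pics
{'time_s': 0.0, 'joints': [-1.348, 0.313, 1.498, -0.0, 1.331, -0.223], 'dq': [-0.0, 0.002, -0.001, -0.001, -0.001, 0.0], 'tau': [0.001, -41.227, -25.974, -0.0, 0.004, 0.0], 'eef_pos': [226.288, -473.462, 252.742], 'ee_rot': [0.156, -0.156, 0.69, -0.689], 'force': [0.202, -0.276, -0.303], 'wrist_torque': [-0.016, 0.024, 0.004], 'grip_width': 0.996}
scene 469.56659479490116 469.56659479490116 279.1673385682356 202.39331668598928 [[0.1653, 0.9861, -0.0171], [0.6482, -0.1217, -0.7517], [-0.7433, 0.1132, -0.6593]] [14.1, -298.1, 1791.5]
fuse_box [([313.7, 211.1], 0.63)]
cover [([316.7, 205.2], 0.95)]
cover_center [([318.4, 193.5], 0.73)]
parking_rail [([215.2, 282.1], 0.92), ([203.1, 210.8], 0.88), ([146.4, 242.4], 0.83)]
rail_top [([199.7, 186.5], 0.79), ([209.6, 220.3], 0.76), ([134.8, 217.6], 0.71)]
camera_stand [([399.6, 213.9], 0.6)]
camera_lens [([401.5, 182.7], 0.85)]
tape_roll [([362.8, 177.9], 0.51)]
screwdriver [([255.0, 189.3], 0.74)]
pliers [([397.7, 216.7], 0.7), ([338.0, 267.2], 0.52)]
caliper [([414.8, 261.6], 0.85), ([317.2, 210.5], 0.44)]
magnifier [([277.9, 282.0], 0.66)]
top 481.3020602452249 481.3020602452249 276.0462856262122 200.79907937989435 [[-0.0045, -1.0, 0.0056], [-0.9905, 0.0037, -0.1376], [0.1376, -0.0061, -0.9905]] [-96.7, 570.2, 1055.1]
fuse_box [([224.3, 235.9], 0.71)]
cover [([222.9, 239.3], 0.92)]
cover_center [([223.3, 233.4], 0.66), ([122.0, 211.0], 0.46)]
parking_rail [([361.7, 137.1], 0.96), ([359.9, 196.8], 0.93), ([369.8, 263.5], 0.63)]
rail_top [([375.5, 264.0], 0.84), ([368.2, 191.3], 0.74), ([367.2, 127.3], 0.6)]
camera_stand [([121.0, 207.8], 0.6)]
camera_lens [([108.5, 207.3], 0.89), ([369.2, 192.1], 0.17)]
tape_roll [([140.1, 296.2], 0.89)]
screwdriver [([294.3, 295.4], 0.77), ([367.7, 189.3], 0.5)]
pliers [([224.6, 137.3], 0.88)]
caliper [([135.9, 135.1], 0.92)]
magnifier [([288.5, 129.6], 0.78)]
```

Run:
```python
import cv2,numpy as np
a=cv2.imread("pics/scene0.png")[130:330,100:480]; b=cv2.imread("pics/top0.png")[90:330,60:440]
a=cv2.resize(a,None,fx=2,fy=2,interpolation=2);b=cv2.resize(b,None,fx=2,fy=2,interpolation=2)
cv2.imwrite("pics/s0c.png",a); cv2.imwrite("pics/t0c.png",b)
```

```text
(no output)
```

View pics/s0c.png

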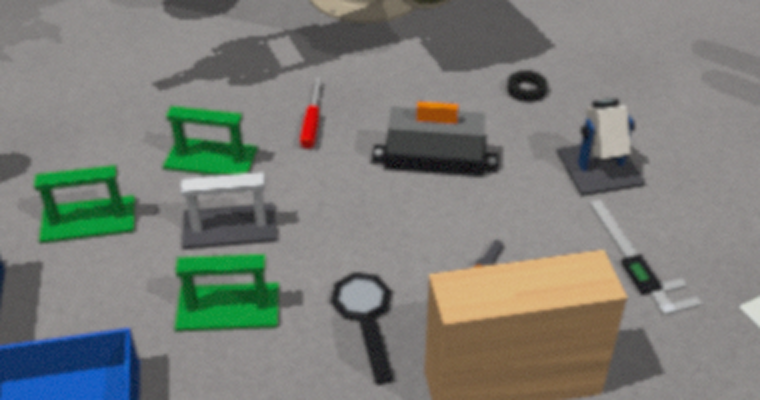

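View pics/t0c.png

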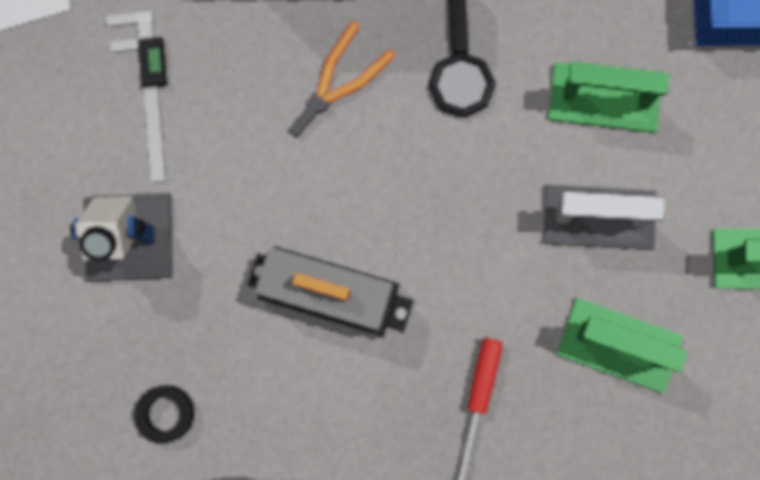

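The scene picture shows one aluminium rail on a dark foot, with its bar at about (211,221) in scene and (367,192) in top. The other rails are all green: scene (203,190), (138,218) and (210,263). So the aluminium one is the target. The cover is at about (220,233) in top, the inspection head lens at (108,211), and nothing covers them. Next I'll measure precisely.

```bash
cat > h.py <<'E'
import cv2,numpy as np
from rig import ctrl,eyes,models
from scipy.spatial.transform import Rotation as Ro
def ray(p,uv):
    x=np.array([(uv[0]-p["cx"])/p["fx"],(uv[1]-p["cy"])/p["fy"]])
    R=np.array(p["R"]);c=-R.T@np.array(p["t"])
    if p.get("fish"):
        r=np.hypot(*x); d=np.array([*(x/r*np.sin(r)),np.cos(r)]) if r>1e-9 else np.array([0,0,1.])
    else: d=np.array([*x,1.])
    d=R.T@d; return c,d/np.linalg.norm(d)
def onz(p,uv,z):
    c,d=ray(p,uv); return c+d*(z-c[2])/d[2]
def tri(pairs):
    A=np.zeros((3,3));b=np.zeros(3)
    for p,uv in pairs:
        c,d=ray(p,uv);M=np.eye(3)-np.outer(d,d);A+=M;b+=M@c
    X=np.linalg.solve(A,b); return X,[round(float(np.linalg.norm(np.cross(X-c,d))),1) for c,d in (ray(*q) for q in pairs)]
def proj(p,X):
    v=np.array(p["R"])@X+np.array(p["t"])
    if p.get("fish"):
        r=np.hypot(v[0],v[1]);th=np.arctan2(r,v[2]);v=np.array([v[0]/r*th,v[1]/r*th,1])
    return np.array([p["fx"]*v[0]/v[2]+p["cx"],p["fy"]*v[1]/v[2]+p["cy"]])
def cap(n):
    p=eyes.capture(n); p["fish"]= n=="wrist"; return p
def blob(p,lo,hi,roi,minA=20):
    x0,y0,x1,y1=roi; h=cv2.cvtColor(np.ascontiguousarray(p["color"][y0:y1,x0:x1]),cv2.COLOR_RGB2HSV)
    m=cv2.inRange(h,np.array(lo),np.array(hi)); cs,_=cv2.findContours(m,cv2.RETR_EXTERNAL,cv2.CHAIN_APPROX_NONE)
    c=max(cs,key=cv2.contourArea).reshape(-1,2)+np.array([x0,y0]); return c
def rectz(p,c,z):
    P=np.array([onz(p,q,z)[:2] for q in c]); r=cv2.minAreaRect(P.astype(np.float32))
    (cx,cy),(w,hh),a=r
    if hh>w: w,hh,a=hh,w,a+90
    return np.round([cx,cy,w,hh,(a+90)%180-90],1)
def pt(p,l,near=None):
    d=models.spot_point(p,l)
    if near is not None: d=[e for e in d if np.hypot(*(np.array(e["centre"])-near))<25]
    return (d[0]["centre"],d[0]["confidence"]) if d else None
def tcp():
    s=ctrl.sense();q=np.array(s["ee_rot"]);return np.array(s["eef_pos"]),Ro.from_quat(q[[1,2,3,0]]).as_matrix(),s
def move(goal,axis_ang=None):
    "dp in tool axes (mm) and roll (rad) to put TCP at goal with jaw axis (tool z) at world angle (deg, mod 180)"
    X,M,s=tcp(); dp=M.T@(np.array(goal)-X); roll=None
    if axis_ang is not None:
        cur=np.degrees(np.arctan2(M[1,2],M[0,2])); d=(axis_ang-cur+90)%180-90
        roll=-np.radians(d)  # tool y points down
    return np.round(dp,1),roll
E
python3 - <<'E'
from h import *
s=cap("scene");t=cap("top")
c=blob(t,[5,120,80],[22,255,255],(180,215,270,255)); print("ridge top view z=107",rectz(t,c,107))
c=blob(s,[5,120,80],[22,255,255],(290,170,345,200)); print("ridge scene z~92",rectz(s,c,92),c.mean(0))
print("cover_center",tri([(s,pt(s,"cover_center")[0]),(t,pt(t,"cover_center")[0])]))
c=blob(t,[0,0,170],[179,60,255],(335,175,400,210)); print("bar top z=90",rectz(t,c,90),len(c))
c=blob(s,[0,0,170],[179,60,255],(185,212,240,230)); print("bar scene z=90",rectz(s,c,90),len(c))
print("rail_top",tri([(s,pt(s,"rail_top",[210,220])[0]),(t,pt(t,"rail_top",[368,192])[0])]))
print("lens",tri([(s,pt(s,"camera_lens")[0]),(t,pt(t,"camera_lens",[108,210])[0])]))
for l in ["camera_stand","fuse_box"]: print(l,tri([(s,pt(s,l)[0]),(t,pt(t,l)[0])]),onz(t,pt(t,l)[0],0).round(1))
X,M,_=tcp();print(X,M.round(3)); w=cap("wrist"); R=np.array(w["R"]); print("wrist",-R.T@np.array(w["t"]),R.round(3))
E
```

```text
ridge top view z=107 [491.8  19.9  61.1  12.1  73.1]
ridge scene z~92 [496.1  18.8  58.6  46.   77.8] [318.2        185.81818182]
cover_center (array([493.41343119,  20.91672475,  51.66109856]), [0.8, 0.8])
bar top z=90 [ 580.9 -295.9  111.    23.3   86.6] 116
bar scene z=90 [ 583.4 -297.9  110.4   24.1   86.4] 90
rail_top (array([ 583.33968957, -297.12748003,   93.27240332]), [2.4, 2.4])
lens (array([539.41138665, 255.85720327, 115.98623649]), [0.5, 0.5])
camera_stand (array([554.55669862, 263.2682987 , -10.15168622]), [0.6, 0.6]) [553.5 260.7   0. ]
fuse_box (array([493.15321037,  16.35275543,  -6.89109777]), [2.6, 2.6]) [493.1  18.3   0. ]
[ 226.36480367 -473.69655253  253.29177772] [[-0.902  0.     0.431]
 [-0.431  0.    -0.902]
 [-0.    -1.    -0.   ]]
wrist [ 284.99667788 -445.22154512  374.61421538] [[ 0.432 -0.902  0.001]
 [-0.871 -0.417  0.26 ]
 [-0.234 -0.113 -0.966]]
```

```bash
python3 -m crank '[{"dp":[-452,40,-331],"roll":-0.83,"gripper":0},{"dp":[-452,40,-331],"roll":-0.83,"gripper":0},{"dp":[-452,40,-331],"roll":-0.83,"gripper":0},{"dp":[-452,40,-331],"roll":-0.83,"gripper":0},{"dp":[-452,40,-331],"roll":-0.83,"gripper":0},{"dp":[-452,40,-331],"roll":-0.83,"gripper":0},{"dp":[-452,40,-331],"roll":-0.83,"gripper":0},{"dp":[-452,40,-331],"roll":-0.83,"gripper":0},{"dp":[-452,40,-331],"roll":-0.83,"gripper":0},{"dp":[-452,40,-331],"roll":-0.83,"gripper":0}]'
python3 -c "
from h import *
print(move([492,20,200],-17)); print(tcp()[0:2])"
```

```text
time_s: 2.88
eef_pos: [423.6, -105.6, 223.8]
ee_rot: [-0.421, 0.421, -0.568, 0.568]
force: [1.0, -0.8, -0.7]
grip_width: 0.999
(array([-140.1,   23.8,   28.9]), np.float64(0.001559779728240012))
(array([ 423.57222683, -105.59260795,  223.76910431]), array([[-2.90879848e-01,  6.48603492e-04,  9.56759371e-01],
       [-9.56759573e-01, -3.87276768e-04, -2.90879647e-01],
       [ 1.81865123e-04, -9.99999715e-01,  7.33208608e-04]]))
```

```bash
python3 -m crank '[{"dp":[-140,24,29],"roll":0,"gripper":0},{"dp":[-140,24,29],"roll":0,"gripper":0},{"dp":[-140,24,29],"roll":0,"gripper":0},{"dp":[-140,24,29],"roll":0,"gripper":0},{"dp":[-140,24,29],"roll":0,"gripper":0},{"dp":[-140,24,29],"roll":0,"gripper":0}]'
python3 - <<'E'
from h import *
w=cap("wrist"); cv2.imwrite("pics/w1.png",w["color"][:,:,::-1])
print(w["fx"],w["cx"],w["cy"]); print("pred ridge centre px",proj(w,np.array([492,20,107.])),"tcp",tcp()[0])
u=proj(w,np.array([492,20,107.])).astype(int)
c=blob(w,[5,120,80],[22,255,255],(max(0,u[0]-110),max(0,u[1]-90),u[0]+110,min(420,u[1]+90)))
print("box px",c.min(0),c.max(0)); print(rectz(w,c,107)); print(move([492,20,102],-17))
E
```

```text
time_s: 3.38
eef_pos: [491.5, 18.6, 199.3]
ee_rot: [0.421, -0.422, 0.568, -0.567]
force: [-0.7, -1.0, 0.1]
grip_width: 1.007
325.19226210127806 279.1548887221739 210.42648106369495
pred ridge centre px [279.99977198 219.61143532] tcp [491.35163093  17.78961514 199.61997464]
box px [273 171] [291 259]
[493.7  21.6  63.   12.   73. ]
(array([-2.3, 97.6, -0. ]), np.float64(0.0022424145344278066))
```

View pics/w1.png

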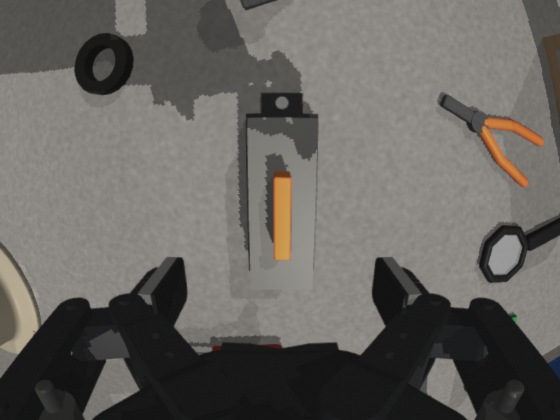

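The wrist picture shows the orange ridge from (273,171) to (291,259), midway between the open pads and parallel to them, with nothing in the way. I'll descend and grip.

```bash
python3 -m crank '[{"dp":[-3,40,1],"roll":0,"gripper":0},{"dp":[-3,75,1],"roll":0,"gripper":0},{"dp":[-3,97,1],"roll":0,"gripper":0},{"dp":[-3,97,1],"roll":0,"gripper":0},{"dp":[-3,97,1],"roll":0,"gripper":255},{"dp":[-3,97,1],"roll":0,"gripper":255},{"dp":[-3,97,1],"roll":0,"gripper":255},{"dp":[-3,97,1],"roll":0,"gripper":255},{"dp":[-3,97,1],"roll":0,"gripper":255},{"dp":[-3,97,1],"roll":0,"gripper":255}]' 50
python3 -m crank '[{"dp":[0,0,0],"roll":0,"gripper":255},{"dp":[0,0,0],"roll":0,"gripper":255}]'
```

```text
time_s: 4.27
eef_pos: [493.6, 20.5, 103.2]
ee_rot: [-0.421, 0.421, -0.568, 0.568]
force: [2.3, -0.4, 1.4]
grip_width: 0.142
time_s: 4.43
eef_pos: [493.6, 20.5, 103.2]
ee_rot: [-0.421, 0.421, -0.568, 0.568]
force: [-0.6, -0.8, 6.1]
grip_width: 0.131
```

```bash
python3 -m crank '[{"dp":[0,-6,0],"roll":0,"gripper":255},{"dp":[0,-16,0],"roll":0,"gripper":255},{"dp":[0,-32,0],"roll":0,"gripper":255},{"dp":[0,-55,0],"roll":0,"gripper":255},{"dp":[0,-80,0],"roll":0,"gripper":255},{"dp":[0,-97,0],"roll":0,"gripper":255},{"dp":[0,-100,0],"roll":0,"gripper":255},{"dp":[0,-100,0],"roll":0,"gripper":255}]'
python3 - <<'E'
from h import *
s=cap("scene");cv2.imwrite("pics/s2.png",cv2.resize(s["color"][130:260,250:450,::-1],None,fx=3,fy=3,interpolation=2))
t=cap("top")
for l in ["relay_yellow_center","relay_black_center","relay_white_center"]:
    for n,p in (("s",s),("t",t)):
        for d in models.spot_point(p,l)[:2]: print(n,l,np.round(d["centre"],1),round(d["confidence"],2),onz(p,d["centre"],46).round(1))
print(tcp()[0])
print("to rail", move([582.5,-297,200],-3.5))
E
```

```text
time_s: 5.1
eef_pos: [493.5, 20.5, 203.6]
ee_rot: [-0.422, 0.421, -0.568, 0.569]
force: [-0.3, 0.3, -1.8]
grip_width: 0.13
s relay_yellow_center [316.4 196.1] 0.53 [487.5  17.4  46. ]
s relay_yellow_center [210.6 220.7] 0.5 [ 536.8 -300.1   46. ]
s relay_black_center [302.1 198.2] 0.66 [489.1 -26.4  46. ]
s relay_white_center [335.1 196.7] 0.6 [500.5  71.4  46. ]
s relay_white_center [317.4 166. ] 0.53 [342.5  54.   46. ]
[493.13952887  20.54705185 202.06457118]
to rail (array([277.8,   1.9, 177.8]), np.float64(-0.23391589711254102))
```

View pics/s2.png

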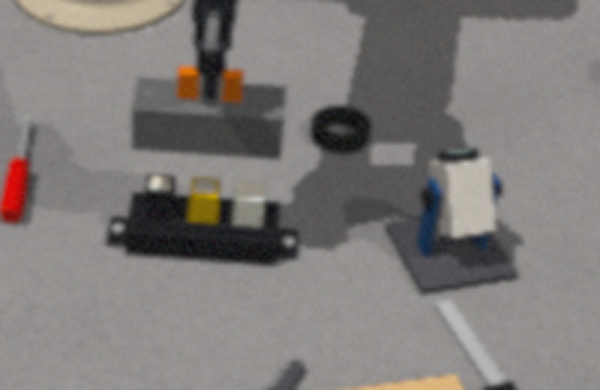

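The cover is held level. The relays run black, yellow, white, and yellow is in the middle socket at scene (317,197). Now to the rail.

```bash
python3 -m crank '[{"dp":[17,0,11],"roll":-0.02,"gripper":255},{"dp":[44,0,28],"roll":-0.05,"gripper":255},{"dp":[72,0,46],"roll":-0.08,"gripper":255},{"dp":[100,0,64],"roll":-0.11,"gripper":255},{"dp":[128,0,82],"roll":-0.14,"gripper":255},{"dp":[156,0,100],"roll":-0.17,"gripper":255},{"dp":[184,0,118],"roll":-0.2,"gripper":255},{"dp":[212,0,136],"roll":-0.234,"gripper":255},{"dp":[240,0,154],"roll":-0.234,"gripper":255},{"dp":[262,0,168],"roll":-0.234,"gripper":255}]'
python3 -c "
from h import *
print(move([582.5,-297,200],-3.5))"
```

```text
time_s: 6.33
eef_pos: [578.0, -281.4, 202.0]
ee_rot: [0.484, -0.484, 0.515, -0.515]
force: [-0.0, 0.3, -0.6]
grip_width: 0.135
(array([15.3,  2. ,  5.5]), np.float64(-0.000771342749012913))
```

```bash
python3 -m crank '[{"dp":[15,0,5.5],"roll":0,"gripper":255},{"dp":[15,0,5.5],"roll":0,"gripper":255},{"dp":[15,0,5.5],"roll":0,"gripper":255}]'
python3 - <<'E'
from h import *
s=cap("scene");t=cap("top");X,M,_=tcp();print(X)
for n,p,b in (("s",s,0),("t",t,0)):
    d=pt(p,"cover_center"); print(n,d, d and onz(p,d[0],X[2]-103.2+68.5))
u=proj(t,X+[0,0,4]).astype(int)
try:
    c=blob(t,[5,120,80],[22,255,255],(u[0]-50,u[1]-40,u[0]+50,u[1]+40)); print(rectz(t,c,X[2]+4))
except Exception as e: print(e)
im=np.hstack([cv2.resize(p["color"][v[1]-60:v[1]+80,v[0]-60:v[0]+60,::-1],None,fx=3,fy=3,interpolation=2) for p,v in ((s,proj(s,X).astype(int)),(t,u))])
cv2.imwrite("pics/r3.png",im)
E
```

```text
time_s: 6.58
eef_pos: [582.2, -294.5, 201.7]
ee_rot: [0.484, -0.484, 0.516, -0.515]
force: [0.3, 0.1, -1.1]
grip_width: 0.128
[ 582.35842537 -293.34122356  202.42557683]
s ([204.5, 203.0], 0.74) [ 599.43064374 -305.49052741  167.72557683]
t ([223.5, 138.6], 0.36) [680.64712646   8.42356456 167.72557683]
max() iterable argument is empty
```

View pics/r3.png

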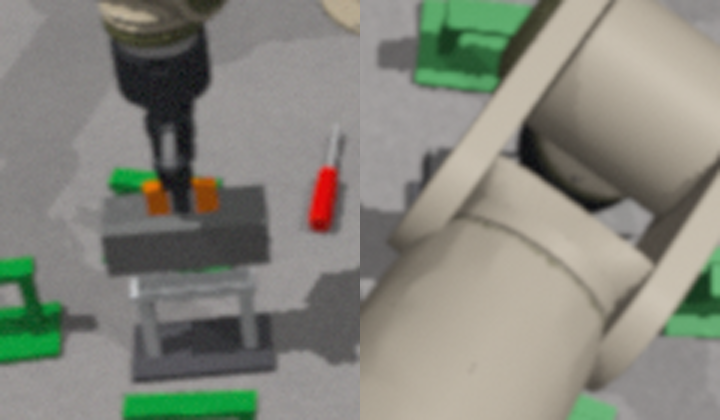

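```bash
python3 -m crank '[{"dp":[3,20,0],"roll":0,"gripper":255},{"dp":[3,45,0],"roll":0,"gripper":255},{"dp":[3,62,0],"roll":0,"gripper":255},{"dp":[3,70,0],"roll":0,"gripper":255},{"dp":[3,76,0],"roll":0,"gripper":255},{"dp":[3,79,0],"roll":0,"gripper":255},{"dp":[3,79,0],"roll":0,"gripper":255}]'
python3 - <<'E'
from h import *
s=cap("scene");X,M,st=tcp();print(X,st["force"],move([582.5,-296.5,119],-3.5))
v=proj(s,X).astype(int)
cv2.imwrite("pics/r4.png",cv2.resize(s["color"][v[1]-50:v[1]+80,v[0]-80:v[0]+80,::-1],None,fx=4,fy=4,interpolation=2))
E
```

```text
time_s: 7.37
eef_pos: [582.5, -297.2, 124.0]
ee_rot: [-0.485, 0.485, -0.515, 0.515]
force: [-0.4, 1.0, -1.3]
grip_width: 0.129
[ 582.5722244  -297.33299734  124.5164794 ] [-0.66651776 -0.41459671 -0.18468858] (array([-0.8,  5.5, -0.1]), np.float64(0.00029463350004613225))
```

View pics/r4.png

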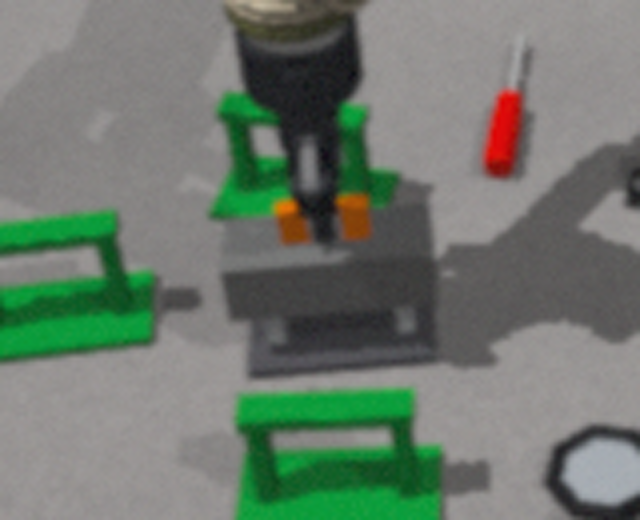

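Run:
```python
from h import *
from scipy.optimize import least_squares
import itertools
s=cap("scene");X,M,st=tcp(); v=proj(s,X).astype(int)
x0,y0=v[0]-30,v[1]-20
h=cv2.cvtColor(np.ascontiguousarray(s["color"][y0:y0+40,x0:x0+60]),cv2.COLOR_RGB2HSV)
m=cv2.inRange(h,np.array([5,120,60]),np.array([22,255,255])); yy,xx=np.nonzero(m)
print("orange cols",xx.min()+x0,xx.max()+x0,"rows",yy.min()+y0,yy.max()+y0)
def boxp(cx,cy,yaw,z0,z1,lx,ly):
    c,sn=np.cos(yaw),np.sin(yaw)
    return np.array([proj(s,np.array([cx+c*a*lx/2-sn*b*ly/2,cy+sn*a*lx/2+c*b*ly/2,z])) for a,b,z in itertools.product((-1,1),(-1,1),(z0,z1))])
zr=X[2]-103.2+77
for dy in (-6,-3,0,3):
    q=boxp(X[0],X[1]+dy,np.radians(-3.5),zr,zr+30,12,60); print(dy,"pred ridge cols",q[:,0].min().round(1),q[:,0].max().round(1),"rows",q[:,1].min().round(1),q[:,1].max().round(1))
# cover grey front-face bottom corners prediction vs picture
for dy in (-6,0): 
    q=boxp(X[0],X[1]+dy,np.radians(-3.5),zr-47,zr,52,140); print(dy,"cover cols",q[:,0].min().round(1),q[:,0].max().round(1))
d=models.spot_in(s,"cover");print([np.round(e["extent"],1) for e in d[:2]]); print("crop origin",v-[80,50])
q=boxp(583,-297,np.radians(-3.5),0,8,70,130);print("plate pred cols",q[:,0].min(),q[:,0].max())
```

```text
orange cols 198 221 rows 209 220
-6 pred ridge cols 195.3 219.4 rows 207.5 220.7
-3 pred ridge cols 196.4 220.5 rows 207.3 220.6
0 pred ridge cols 197.6 221.6 rows 207.2 220.4
3 pred ridge cols 198.7 222.7 rows 207.1 220.3
-6 cover cols 181.3 236.0
0 cover cols 183.6 238.2
[array([211.2, 227.5,  51.5,  32.2])]
crop origin [129 160]
plate pred cols 190.4326092921495 238.03292721392634
```

```bash
python3 -m crank '[{"dp":[-1.5,2,0],"roll":0,"gripper":255},{"dp":[-1.5,4,0],"roll":0,"gripper":255},{"dp":[-1.5,5,0],"roll":0,"gripper":255},{"dp":[-1.5,5.5,0],"roll":0,"gripper":255},{"dp":[-1.5,5.5,0],"roll":0,"gripper":255}]'
python3 -m crank '[{"dp":[0,0.5,0],"roll":0,"gripper":255},{"dp":[0,0.5,0],"roll":0,"gripper":255},{"dp":[0,0.5,0],"roll":0,"gripper":255}]'
```

```text
time_s: 7.93
eef_pos: [582.5, -295.7, 119.2]
ee_rot: [-0.485, 0.484, -0.515, 0.515]
force: [-2.5, 3.3, 6.8]
grip_width: 0.124
time_s: 8.18
eef_pos: [582.5, -295.7, 119.2]
ee_rot: [-0.485, 0.485, -0.515, 0.515]
force: [-3.8, 3.4, 9.7]
grip_width: 0.131
```

```bash
python3 -m crank '[{"dp":[0,0,0],"roll":0,"gripper":200},{"dp":[0,0,0],"roll":0,"gripper":120},{"dp":[0,0,0],"roll":0,"gripper":120},{"dp":[0,0,0],"roll":0,"gripper":120},{"dp":[0,-10,0],"roll":0,"gripper":120},{"dp":[0,-35,0],"roll":0,"gripper":60},{"dp":[0,-70,0],"roll":0,"gripper":0},{"dp":[0,-90,0],"roll":0,"gripper":0}]'
python3 - <<'E'
from h import *
s=cap("scene");X,M,st=tcp()
cv2.imwrite("pics/r5.png",cv2.resize(s["color"][160:290,130:290,::-1],None,fx=4,fy=4,interpolation=2))
print(X,st["joints"]); print(move([493,20,190],-17))
E
```

```text
time_s: 8.85
eef_pos: [582.9, -296.1, 211.8]
ee_rot: [-0.485, 0.484, -0.514, 0.516]
force: [0.8, -0.4, 1.1]
grip_width: 0.926
[ 583.75716922 -296.77078455  215.45857879] [-6.48875238e-01  6.27175736e-01  1.11943409e+00  1.18087024e-05
  1.38500161e+00 -5.88012602e-01]
(array([-310.8,   22.8, -110.1]), np.float64(0.23586418230752668))
```

View pics/r5.png

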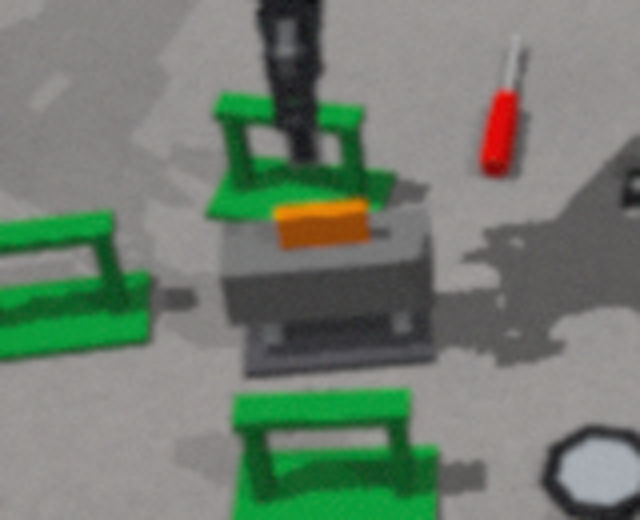

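The cover hangs level over the bar with the gripper clear; ridge at crop (322,225), aluminium posts showing below. I can't tilt the wrist, so later I'll pivot the relay in the pads about the jaw axis against the box's fixed edge. That needs the lens tilt, so I'll first look at the camera head from the side.

```bash
python3 -m crank '[{"dp":[-377,54,-6],"roll":-1.632,"gripper":0},{"dp":[-377,54,-6],"roll":-1.632,"gripper":0},{"dp":[-377,54,-6],"roll":-1.632,"gripper":0},{"dp":[-377,54,-6],"roll":-1.632,"gripper":0},{"dp":[-377,54,-6],"roll":-1.632,"gripper":0},{"dp":[-377,54,-6],"roll":-1.632,"gripper":0},{"dp":[-377,54,-6],"roll":-1.632,"gripper":0},{"dp":[-377,54,-6],"roll":-1.632,"gripper":0},{"dp":[-377,54,-6],"roll":-1.632,"gripper":0},{"dp":[-377,54,-6],"roll":-1.632,"gripper":0}]'
python3 -c "
from h import *
print(move([600,80,160],90), tcp()[0])"
```

```text
time_s: 9.73
eef_pos: [598.5, 86.8, 153.1]
ee_rot: [0.695, -0.695, 0.131, -0.13]
force: [-0.4, 0.2, -0.4]
grip_width: 1.003
(array([ 3.8, -6.9, -5.8]), np.float64(-0.37053702393524046)) [598.49697166  86.77948835 153.09528945]
```

```bash
python3 -m crank '[{"dp":[4,-7,-6],"roll":-0.12,"gripper":0},{"dp":[4,-7,-6],"roll":-0.24,"gripper":0},{"dp":[4,-7,-6],"roll":-0.37,"gripper":0},{"dp":[4,-7,-6],"roll":-0.37,"gripper":0},{"dp":[4,-7,-6],"roll":-0.37,"gripper":0}]'
python3 - <<'E'
from h import *
w=cap("wrist"); cv2.imwrite("pics/w6.png",w["color"][:,:,::-1]); np.save("w6.npy",w,allow_pickle=True)
print(tcp()[0], "pred lens px",proj(w,np.array([539.4,255.9,116])),"stand",proj(w,np.array([554,262,0.])))
for l in ["camera_lens","camera_stand","relay_yellow_center"]: print(l,[(np.round(d["centre"],1),round(d["confidence"],2)) for d in models.spot_point(w,l)][:2])
E
```

```text
time_s: 10.15
eef_pos: [600.9, 73.8, 160.9]
ee_rot: [-0.707, 0.707, -0.005, 0.005]
force: [-0.4, 0.1, -0.1]
grip_width: 0.999
[600.85824094  73.74462674 160.82914838] pred lens px [550.90948159 148.40482126] stand [470.91523322 151.76272583]
camera_lens [(array([547.1, 143.1]), 0.97)]
camera_stand [(array([467.2, 156.5]), 0.94), (array([207.2,  76.5]), 0.18)]
relay_yellow_center [(array([203.2,  74.4]), 0.9)]
```

View pics/w6.png

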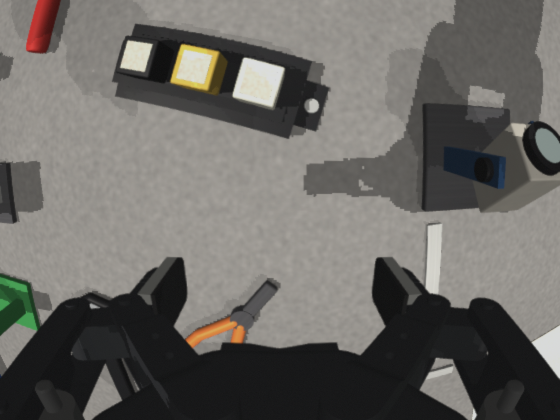

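```bash
python3 -m crank '[{"dp":[0,0,25],"roll":0,"gripper":0},{"dp":[0,0,45],"roll":0,"gripper":0},{"dp":[0,0,45],"roll":0,"gripper":0},{"dp":[0,0,45],"roll":0,"gripper":0}]'
python3 - <<'E'
from h import *
w=cap("wrist"); np.save("w7.npy",w,allow_pickle=True)
print(tcp()[0], "pred lens px",proj(w,np.array([539.4,255.9,116])),"stand",proj(w,np.array([554,262,0.])))
for l in ["camera_lens","camera_stand","relay_yellow_center"]: print(l,[(np.round(d["centre"],1),round(d["confidence"],2)) for d in models.spot_point(w,l)][:2])
cv2.imwrite("pics/w7.png",cv2.resize(w["color"][70:245,360:560,::-1],None,fx=4,fy=3.4 if 0 else 4,interpolation=2)[:600])
E
```

```text
time_s: 10.68
eef_pos: [601.3, 119.3, 160.5]
ee_rot: [-0.707, 0.707, -0.004, 0.004]
force: [-0.9, -0.1, 0.0]
grip_width: 1.0
[601.32560197 118.58609184 160.57635642] pred lens px [504.30575509 143.31266054] stand [431.86442172 149.79748405]
camera_lens []
camera_stand [(array([427.7, 153.5]), 0.6)]
relay_yellow_center [(array([144.,  77.]), 0.81)]
```

View pics/w7.png

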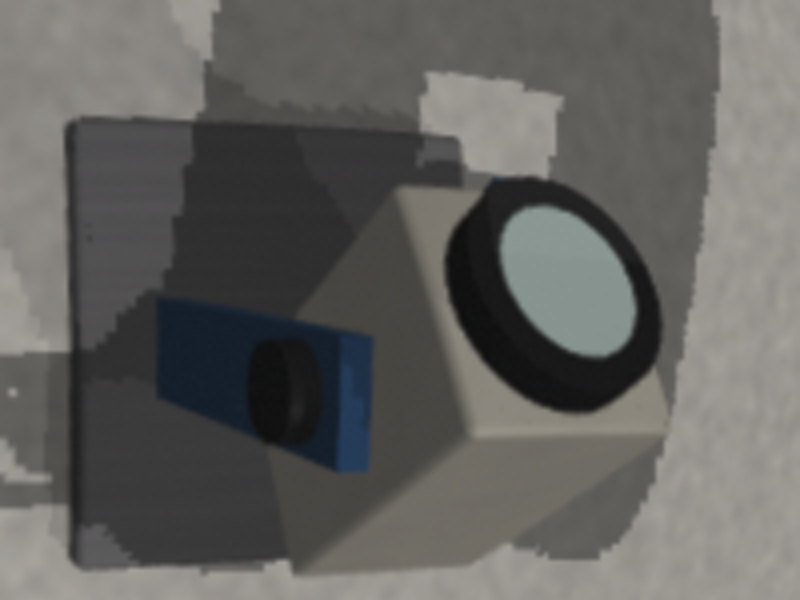

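The enlarged view shows the head clearly: front face corners at crop (398,187), (472,437) and (668,430), rear corners (295,573) and (465,565), glass centre (568,282). I'll fit the head pose to these.

```bash
cat > fit.py <<'E'
from h import *
from scipy.optimize import least_squares
w7=np.load("w7.npy",allow_pickle=True).item(); w6=np.load("w6.npy",allow_pickle=True).item()
c=lambda u,v:np.array([360+u/4,70+v/4])
obs=dict(A=c(398,187),B=c(472,437),C=c(668,430),D=c(295,573),E=c(465,565),L=c(568,282))
foot=[(c(75,118),(-50,-50)),(c(80,568),(50,-50)),(c(460,135),(-50,50))]
def axes(t,y):
    z=np.array([-np.sin(t)*np.cos(y),-np.sin(t)*np.sin(y),np.cos(t)]); yy=np.array([-np.sin(y),np.cos(y),0]); return np.cross(yy,z),yy,z
def f(q,full=False):
    L=q[:3];t,y,p,l=q[3:7];sx,sy=q[7:9];x,yy,z=axes(t,y)
    F=L-p*z; P=dict(A=F-22*x-22*yy,B=F+22*x-22*yy,C=F+22*x+22*yy,D=F+22*x-22*yy-l*z,E=F+22*x+22*yy-l*z,L=L)
    r=[proj(w7,P[k])-obs[k] for k in P]
    r+=[(proj(w6,L)-[547.1,143.1])*.3]
    cy,sn=np.cos(y),np.sin(y)
    r+=[(proj(w7,np.array([sx+cy*a-sn*b,sy+sn*a+cy*b,10.]))-o)*.7 for o,(a,b) in foot]
    r+=[[(p-8)/8,(l-74)/8]]
    return np.concatenate(r)
s=least_squares(f,[539,256,116,.45,0,4,74,554,262])
if __name__=="__main__":
    print(s.x.round(3)); print(f(s.x).round(2),"cov sd",np.sqrt(np.diag(np.linalg.inv(s.jac.T@s.jac))).round(3))
    L=s.x[:3];z=axes(s.x[3],s.x[4])[2];print("z",z,"relay centre target",L+84*z,"w/ yaw deg",np.degrees(s.x[4]))
E
python3 fit.py
```

```text
[5.37964e+02 2.61770e+02 1.06291e+02 5.72000e-01 4.80000e-02 9.39200e+00
 7.24540e+01 5.58981e+02 2.56805e+02]
[ 0.09  0.72 -0.28 -0.67  0.42 -0.01 -0.85  0.43  0.54 -0.66  0.14 -0.02
 -0.02  0.72 -0.22 -0.29 -0.23  0.49  0.64 -0.19  0.17 -0.19] cov sd [0.531 1.748 2.259 0.01  0.009 1.078 1.737 0.77  0.831]
z [-0.5403018  -0.02575461  0.84107708] relay centre target [492.57910674 259.6070528  176.94196961] w/ yaw deg 2.729057404690849
```

Run:
```python
import cv2,numpy as np
a=cv2.imread("pics/top0.png")[195:228,92:128]
g=cv2.cvtColor(a,cv2.COLOR_BGR2GRAY)
print("cols",92,"..");
for i,r in enumerate(g): print(195+i," ".join(f"{v:3d}" for v in r))
```

```text
cols 92 ..
195 153 153 153 151 149 147 150 152 148 141 143 156 161 161 162 162 162 162 161 162 161 162 162 163 163 164 164 164 160 149 132 119 117 116 114 106
196 153 152 153 149 148 149 150 150 151 150 156 160 162 162 162 162 162 161 162 162 162 163 163 164 165 164 164 161 153 138 123 116 115 114 112 106
197 153 153 151 151 149 149 149 150 153 157 161 162 162 162 161 163 161 162 162 163 162 163 164 165 164 163 163 158 145 127 119 113 108 106 102  98
198 152 152 152 152 147 140 141 146 155 159 163 162 162 162 163 162 162 163 163 162 163 163 165 165 165 163 161 151 133 120 117 109 100  91  82  77
199 153 153 154 152 140 122 124 144 157 162 161 163 164 163 164 161 162 161 163 162 162 163 164 165 165 164 156 140 125 118 114 108  95  83  69  55
200 154 153 152 147 130 113 127 151 165 168 170 170 171 171 171 170 168 167 167 169 168 168 170 173 171 166 151 132 119 117 116 108  91  82  64  44
201 153 152 144 127 109 117 148 170 180 184 186 188 189 189 185 183 180 181 183 185 185 186 185 186 186 179 156 127 117 116 115 104  91  79  64  42
202 152 150 135 104  90 123 162 183 190 191 192 190 1
[... 3094 characters left out ...]
  96  82  65  54  55  56  56  55  54  55  56  55  56  55  57  67  77  80  79  80  78  77  78  79  78  79  79
224 149 142 128 109 104  99  98 100  99  96  84  62  56  54  53  56  55  54  55  54  55  57  57  61  74  85  86  84  82  80  79  79  80  80  79  80
225 150 147 140 122 107  99  99  99 100  97  83  64  57  55  52  56  54  58  62  63  60  64  63  71  80  86  88  85  86  82  79  79  77  79  80  79
226 151 150 147 135 115 103 102  97  99  97  84  64  56  56  54  58  63  70  76  78  79  79  79  83  86  88  88  88  86  82  78  79  78  77  80  79
227 150 150 149 145 130 117 112 111 108  98  87  69  63  61  62  69  76  80  86  85  85  86  85  86  87  87  88  87  87  85  80  79  78  79  80  78
```

```bash
cat > fit2.py <<'E'
from fit import *
T=cap("top"); np.save("top.npy",T,allow_pickle=True)
T=dict(T); 
def f2(q):
    L=q[:3];t,y,p,l=q[3:7];sx,sy=q[7:9];wt,wr,tt=q[9:12],q[12:15],q[15:18];x,yy,z=axes(t,y)
    F=L-p*z; P=dict(A=F-22*x-22*yy,B=F+22*x-22*yy,C=F+22*x+22*yy,D=F+22*x-22*yy-l*z,E=F+22*x+22*yy-l*z,L=L)
    W=dict(w7); dR=Ro.from_rotvec(wr).as_matrix(); W["R"]=dR@np.array(w7["R"]); W["t"]=dR@np.array(w7["t"])+wt
    TT=dict(T); TT["t"]=np.array(T["t"])+tt
    r=[proj(W,P[k])-obs[k] for k in P]
    cy,sn=np.cos(y),np.sin(y); fc=lambda a,b:np.array([sx+cy*a-sn*b,sy+sn*a+cy*b,10.])
    r+=[(proj(W,fc(a,b))-o)*.7 for o,(a,b) in foot]
    r+=[proj(TT,L)-[108.2,212],proj(TT,P["B"])-[118.3,200.7],proj(TT,P["C"])-[97.7,200.7]]
    r+=[(proj(TT,fc(a,b))-o)*.7 for o,(a,b) in (([146,186.5],(50,-50)),([146.5,228.5],(-50,-50)),([102,188],(50,50)))]
    r+=[[(p-8)/8,(l-74)/8],wt/1.5,wr/.01,tt/1.5,[(L[2]-115)/4]]
    return np.concatenate(r)
s2=least_squares(f2,np.r_[s.x,np.zeros(9)])
if __name__=="__main__":
    print(s2.x.round(3)); print(f2(s2.x).round(2)); print("sd",np.sqrt(np.diag(np.linalg.inv(s2.jac.T@s2.jac)))[:9].round(3))
    L=s2.x[:3];z=axes(s2.x[3],s2.x[4])[2];print("relay centre target",L+84*z,"yaw deg",np.degrees(s2.x[4]))
E
python3 fit2.py
```

```text
[ 5.37557e+02  2.58283e+02  1.09592e+02  5.65000e-01  4.50000e-02
  9.27600e+00  7.14400e+01  5.58295e+02  2.55426e+02  1.21600e+00
 -1.59000e-01  8.22000e-01 -3.00000e-03  2.00000e-03 -1.00000e-03
  1.21100e+00  1.23000e-01  4.03000e-01]
[-0.31  0.1  -0.61 -0.24  0.87  0.44 -1.2   0.46  0.86 -0.61  0.24 -0.08
 -0.2  -0.32 -0.2   0.3   0.53 -0.17 -0.06  0.04 -0.39 -0.42 -0.64  0.58
 -0.32 -0.42 -0.3  -0.04  0.53 -0.04  0.16 -0.32  0.81 -0.11  0.55 -0.29
  0.17 -0.14  0.81  0.08  0.27 -1.35]
sd [1.517 1.732 2.188 0.013 0.012 1.058 1.783 1.899 1.857]
relay centre target [492.65267989 256.26217014 180.55312946] yaw deg 2.5767969934387907
```

The fit gives a lens at about (537.6, 258, 111), tilt 0.565 rad and stand yaw 2.6°. Next, the yellow relay.

```bash
python3 -m crank '[{"dp":[-108,0,-98],"roll":1.85,"gripper":0},{"dp":[-108,0,-98],"roll":1.85,"gripper":0},{"dp":[-108,0,-98],"roll":1.85,"gripper":0},{"dp":[-108,0,-98],"roll":1.85,"gripper":0},{"dp":[-108,0,-98],"roll":1.85,"gripper":0},{"dp":[-108,0,-98],"roll":1.85,"gripper":0},{"dp":[-108,0,-98],"roll":1.85,"gripper":0},{"dp":[-108,0,-98],"roll":1.85,"gripper":0},{"dp":[-108,0,-98],"roll":1.85,"gripper":0},{"dp":[-108,0,-98],"roll":1.85,"gripper":0}]'
python3 -c "
from h import *
print(move([493.5,20.5,160],-17), tcp()[0])"
```

```text
time_s: 11.77
eef_pos: [492.2, 21.6, 160.7]
ee_rot: [0.569, -0.569, 0.419, -0.419]
force: [-0.0, -0.0, 0.4]
grip_width: 0.999
(array([1.4, 0.7, 0.9]), np.float64(0.5984850330045434)) [492.18785831  21.56427533 160.74023381]
```

```bash
python3 -m crank '[{"dp":[1,0,1],"roll":0.12,"gripper":0},{"dp":[1,0,1],"roll":0.24,"gripper":0},{"dp":[1,0,1],"roll":0.36,"gripper":0},{"dp":[1,0,1],"roll":0.48,"gripper":0},{"dp":[1,0,1],"roll":0.6,"gripper":0},{"dp":[1,0,1],"roll":0.6,"gripper":0},{"dp":[1,0,1],"roll":0.6,"gripper":0}]'
python3 - <<'E'
from h import *
w=cap("wrist"); cv2.imwrite("pics/w8.png",w["color"][:,:,::-1])
d=pt(w,"relay_yellow_center");print(d,onz(w,d[0],46).round(1))
for l,z in (("relay_black_center",46),("relay_white_center",46)):
    d=pt(w,l);print(l,d and onz(w,d[0],z).round(1))
u=proj(w,np.array([493,20,70.])).astype(int)
c=blob(w,[22,120,60],[34,255,255],(u[0]-50,u[1]-50,u[0]+50,u[1]+50)); print(u,c.min(0),c.max(0),rectz(w,c,70))
print(tcp()[0],move([493.5,20.5,64],-17))
E
```

```text
time_s: 12.35
eef_pos: [493.5, 21.1, 160.7]
ee_rot: [-0.423, 0.423, -0.567, 0.567]
force: [0.2, 0.1, -0.2]
grip_width: 1.004
([278.7, 217.2], 0.68) [491.8  18.1  46. ]
relay_black_center [482.  -21.2  46. ]
relay_white_center [507.5  61.6  46. ]
[279 224] [260 195] [301 244] [494.3  22.5  35.3  27.9  72.6]
[493.47174814  21.32447597 160.63772251] (array([ 0.8, 96.6,  0.3]), np.float64(0.007567568207749345))
```

```bash
python3 -m crank '[{"dp":[1,40,0],"roll":0,"gripper":0},{"dp":[1,70,0],"roll":0,"gripper":0},{"dp":[1,90,0],"roll":0,"gripper":0},{"dp":[1,96.5,0],"roll":0,"gripper":60},{"dp":[1,96.5,0],"roll":0,"gripper":255},{"dp":[1,96.5,0],"roll":0,"gripper":255},{"dp":[1,96.5,0],"roll":0,"gripper":255},{"dp":[1,96.5,0],"roll":0,"gripper":255},{"dp":[1,96.5,0],"roll":0,"gripper":255},{"dp":[1,96.5,0],"roll":0,"gripper":255}]' 40
python3 -m crank '[{"dp":[0,-4,0],"roll":0,"gripper":255},{"dp":[0,-12,0],"roll":0,"gripper":255},{"dp":[0,-25,0],"roll":0,"gripper":255},{"dp":[0,-45,0],"roll":0,"gripper":255},{"dp":[0,-60,0],"roll":0,"gripper":255},{"dp":[0,-60,0],"roll":0,"gripper":255}]'
python3 -c "
from h import *
print(move([541,5,124],73), tcp()[0])"
```

```text
time_s: 13.38
eef_pos: [494.0, 20.4, 65.6]
ee_rot: [-0.423, 0.422, -0.566, 0.568]
force: [-1.4, 0.2, 6.0]
grip_width: 0.319
time_s: 13.88
eef_pos: [494.6, 20.3, 127.5]
ee_rot: [-0.424, 0.421, -0.566, 0.569]
force: [-0.1, -0.9, -0.2]
grip_width: 0.317
(array([ 1.3,  3.8, 48.8]), np.float64(-1.5648839660906129)) [494.61386323  20.26803121 127.52263041]
```

```bash
python3 -m crank '[{"dp":[1,0,16],"roll":-0.12,"gripper":255},{"dp":[1,0,32],"roll":-0.24,"gripper":255},{"dp":[1,0,51],"roll":-0.36,"gripper":255},{"dp":[1,0,51],"roll":-0.48,"gripper":255},{"dp":[1,0,51],"roll":-0.6,"gripper":255},{"dp":[1,0,51],"roll":-0.72,"gripper":255},{"dp":[1,0,51],"roll":-0.84,"gripper":255},{"dp":[1,0,51],"roll":-0.96,"gripper":255},{"dp":[1,0,51],"roll":-1.08,"gripper":255},{"dp":[1,0,51],"roll":-1.2,"gripper":255}]'
python3 -m crank '[{"dp":[0,0,0],"roll":-0.12,"gripper":255},{"dp":[0,0,0],"roll":-0.24,"gripper":255},{"dp":[0,0,0],"roll":-0.365,"gripper":255},{"dp":[0,0,0],"roll":-0.365,"gripper":255},{"dp":[0,0,0],"roll":-0.365,"gripper":255}]'
python3 -c "
from h import *
print(move([543,5,58.6],73), tcp()[0])"
```

```text
time_s: 14.72
eef_pos: [541.5, 4.9, 123.8]
ee_rot: [-0.669, 0.669, -0.228, 0.228]
force: [0.4, 0.2, -1.5]
grip_width: 0.322
time_s: 15.13
eef_pos: [541.6, 4.9, 123.9]
ee_rot: [0.699, -0.699, 0.106, -0.106]
force: [0.3, -0.3, -0.0]
grip_width: 0.32
(array([ 1.4, 65.3,  0.5]), np.float64(-0.0038064821330124287)) [541.57941461   4.91580874 123.88457887]
```

```bash
python3 -m crank '[{"dp":[3,25,0],"roll":0,"gripper":255},{"dp":[3,50,0],"roll":0,"gripper":255},{"dp":[3,65,0],"roll":0,"gripper":255},{"dp":[3,65,0],"roll":0,"gripper":255},{"dp":[3,65,0],"roll":0,"gripper":255}]' 25
python3 -m crank '[{"dp":[-3,0,0],"roll":0,"gripper":255},{"dp":[-5,0,0],"roll":0,"gripper":255},{"dp":[-7,0,0],"roll":0,"gripper":255},{"dp":[-9,0,0],"roll":0,"gripper":255},{"dp":[-11,0,0],"roll":0,"gripper":255},{"dp":[-11,0,0],"roll":0,"gripper":255}]'
python3 -c "
from h import *
X,M,s=tcp();d=np.array([np.cos(np.radians(-17)),np.sin(np.radians(-17))]);print(X,s['force'],'box x of grasp',(X[:2]-[493.5,20])@d)"
```

```text
time_s: 15.55
eef_pos: [544.5, 4.0, 59.0]
ee_rot: [0.699, -0.699, 0.106, -0.105]
force: [0.3, 0.2, -0.4]
grip_width: 0.32
time_s: 16.05
eef_pos: [536.1, 6.7, 60.2]
ee_rot: [-0.699, 0.699, -0.102, 0.107]
force: [9.3, -2.0, -3.4]
grip_width: 0.319
[536.12171381   6.67417133  60.24376999] [ 9.29066001 -2.01095489 -3.40927787] box x of grasp 44.65544286735433
```

```bash
python3 -m crank '[{"dp":[-3,0,0],"roll":0,"gripper":255},{"dp":[-6,0,0],"roll":0,"gripper":255},{"dp":[-8,0,0],"roll":0,"gripper":255},{"dp":[-8,0,0],"roll":0,"gripper":255}]'
python3 - <<'E'
from h import *
X,M,s=tcp();d=np.array([np.cos(np.radians(-17)),np.sin(np.radians(-17))]);print(X,s['force'],'box x of grasp',(X[:2]-[493.5,20])@d)
S=cap("scene");v=proj(S,X).astype(int);w=cap("wrist")
a=cv2.resize(S["color"][v[1]-25:v[1]+35,v[0]-40:v[0]+40],None,fx=5,fy=5,interpolation=2)
u=proj(w,X).astype(int);print("wrist px",u)
b=cv2.resize(w["color"][150:350,190:370],None,fx=2,fy=2,interpolation=2)
im=np.zeros((400,760,3),np.uint8);im[:300,:400]=a;im[:400,400:760]=b;cv2.imwrite("pics/p9.png",im[:,:,::-1])
E
```

```text
time_s: 16.38
eef_pos: [530.1, 8.5, 61.5]
ee_rot: [-0.699, 0.7, -0.1, 0.109]
force: [11.7, -2.7, 2.1]
grip_width: 0.322
[530.14640724   8.48963543  61.47688669] [11.68443979 -2.72091486  2.10676233] box x of grasp 38.41043843948988
wrist px [279 286]
```

View pics/p9.png

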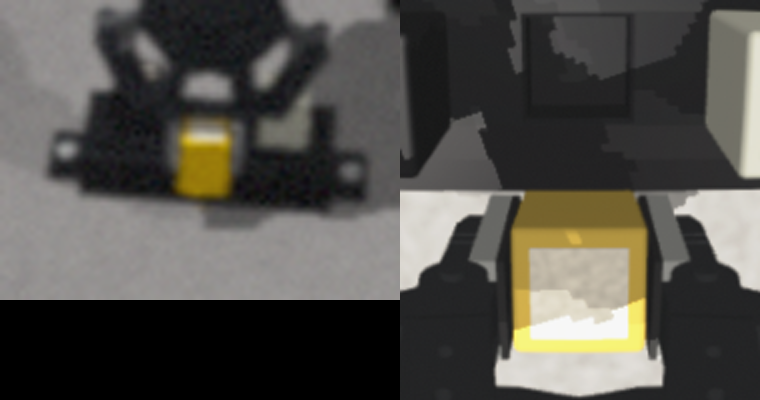

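The pads hold the relay, and in the wrist view its label face has corners at wrist px (246.5,264), (311.5,264), (312.5,326) and (246.5,325). I'll solve its tilt from those.

```bash
cat > tilt.py <<'E'
from h import *
from scipy.optimize import least_squares
def tiltfit(w,C,X,M):
    "C: image corners of top face order (far-left,far-right,near-right,near-left as seen); returns tilt about jaw axis and centre in tool axes rel. TCP"
    def pts(q):
        a,o=q[0],q[1:4]
        ax=np.array([0,-1.,0]); # relay up in tool = -y ; tilt about z
        Rz=Ro.from_rotvec([0,0,a])
        loc=[np.array([sx*14,-24,sz*14]) for sx,sz in ((-1,-1),(-1,1),(1,1),(1,-1))]
        return [X+M@(o+Rz.apply(l)) for l in loc]
    f=lambda q:np.concatenate([(proj(w,P)-c) for P,c in zip(pts(q),C)]+[[q[3]/1.,q[1]/6,(q[2]-20)/8]])
    r=least_squares(f,[0,0,20,0]); return r.x,f(r.x),pts(r.x)
E
python3 - <<'E'
from tilt import *
w=cap("wrist");X,M,s=tcp()
print("cam in tool",(M.T@(-np.array(w["R"]).T@np.array(w["t"])-X)).round(1), M.round(2).tolist())
C=np.array([(246.5,264),(311.5,264),(312.5,326),(246.5,325)])
for k in range(1):
    q,r,P=tiltfit(w,C,X,M);print("tilt",q.round(3),r.round(2))
g=cv2.cvtColor(w["color"],cv2.COLOR_RGB2HSV)
for c in (250,280,308): print(c,[tuple(int(v) for v in g[r,c,1:]) for r in range(240,334,3)])
E
```

```text
cam in tool [-6.590e+01 -1.213e+02  1.000e-01] [[0.96, 0.01, 0.29], [-0.29, -0.0, 0.96], [0.01, -1.0, 0.0]]
tilt [-0.222  9.502 23.082  0.069] [-0.67 -0.22  1.19 -0.16 -1.25 -0.32  0.66  0.61  0.07  1.58  0.39]
250 [(7, 35), (7, 35), (15, 167), (31, 114), (154, 101), (158, 116), (158, 118), (159, 119), (162, 151), (161, 176), (160, 178), (162, 178), (162, 178), (162, 178), (162, 178), (163, 177), (163, 177), (162, 178), (162, 187), (163, 210), (163, 211), (163, 210), (163, 211), (164, 210), (163, 210), (127, 247), (125, 247), (125, 247), (128, 247), (14, 218), (10, 219), (12, 219)]
280 [(7, 36), (7, 35), (156, 113), (157, 117), (159, 117), (158, 118), (158, 118), (156, 119), (160, 148), (161, 177), (162, 200), (138, 179), (33, 194), (34, 197), (33, 188), (33, 186), (33, 193), (33, 195), (32, 189), (33, 185), (26, 224), (25, 228), (26, 225), (20, 230), (1, 247), (1, 247), (2, 247), (129, 247), (133, 247), (18, 214), (16, 209), (14, 217)]
308 [(6, 42), (12, 43), (16, 114), (67, 95), (153, 100), (157, 114), (160, 118), (159, 119), (163, 152), (162, 175), (160, 178), (162, 178), (163, 177), (162, 178), (163, 177), (162, 178), (162, 176), (162, 176), (162, 176), (162, 176), (163, 213), (143, 246), (144, 246), (144, 246), (136, 247), (134, 247), (134, 247), (134, 247), (134, 247), (12, 220), (10, 222), (10, 225)]
```

```bash
python3 -m crank '[{"dp":[-3,0,0],"roll":0,"gripper":255},{"dp":[-6,0,0],"roll":0,"gripper":255},{"dp":[-9,0,0],"roll":0,"gripper":255},{"dp":[-9,0,0],"roll":0,"gripper":255},{"dp":[-9,0,0],"roll":0,"gripper":255}]'
cat >> tilt.py <<'E'
def corners(w,X):
    "top-face corners: left/right edges and near edge of yellow, crease = V step, along strips beside the label"
    g=cv2.cvtColor(w["color"],cv2.COLOR_RGB2HSV).astype(int); S,V,H=g[...,1],g[...,2],g[...,0]
    yel=(S>110)&(V>80)&(H>18)&(H<36); yel[:, :230]=0; yel[:,330:]=0; yel[:200]=0
    out={}
    for c in (250,252,254,304,306,308):
        rs=np.nonzero(yel[:,c])[0]
        v=V[rs.min():rs.max(),c]; seg=v[3:45]; d=np.diff(seg); k=np.argmax(seg[4:]-seg[:-4])+3+2+rs.min()
        out[c]=(int(rs.min()),int(k),int(rs.max()))
    return out,yel
E
python3 - <<'E'
from tilt import *
w=cap("wrist");X,M,s=tcp();np.save("w10.npy",dict(w,X=X,M=M),allow_pickle=True)
d=np.array([np.cos(np.radians(-17)),np.sin(np.radians(-17))]);print(X,s['force'],'box x',(X[:2]-[493.5,20])@d)
o,yel=corners(w,X);print(o)
for r in (230,240,250,260,270,280,290,300,310,320): 
    cs=np.nonzero(yel[r])[0]; print(r,cs.min() if len(cs) else None,cs.max() if len(cs) else None,end="; ")
E
```

```text
time_s: 16.95
eef_pos: [521.4, 11.2, 61.5]
ee_rot: [-0.699, 0.7, -0.101, 0.109]
force: [9.8, -3.2, 4.6]
grip_width: 0.318
[521.39062338  11.1655454   61.52551718] [ 9.90447191 -3.01665797  4.06943161] box x 29.254880335603588
{250: (265, 270, 331), 252: (263, 268, 331), 254: (262, 269, 331), 304: (262, 269, 331), 306: (263, 268, 331), 308: (265, 303, 331)}
230 None None; 240 None None; 250 None None; 260 None None; 270 246 312; 280 246 312; 290 246 312; 300 246 312; 310 246 313; 320 245 313;
```

```bash
cat >> tilt.py <<'E'
def tiltfit2(w,C,X,M,er):
    E=M.T@(onz(w,(280,er),30)-X)   # contact edge in tool axes
    def pts(q):
        Rz=Ro.from_rotvec([0,0,q[0]]);o=q[1:4]
        return [X+M@(o+Rz.apply([sx*14,-24,sz*14])) for sx,sz in ((-1,-1),(-1,1),(1,1),(1,-1))]
    def f(q):
        e=Ro.from_rotvec([0,0,q[0]]).inv().apply(E-q[1:4])
        return np.concatenate([(proj(w,P)-c) for P,c in zip(pts(q),C)]+[[q[3],(e[0]+14)/.7]])
    r=least_squares(f,[-.3,0,20,0]);sd=np.sqrt(np.diag(np.linalg.inv(r.jac.T@r.jac)))
    d=np.array([np.cos(np.radians(-17)),np.sin(np.radians(-17))])
    return r.x.round(3),sd.round(3),f(r.x).round(2),"edge box x",(onz(w,(280,er),30)[:2]-[493.5,20])@d
E
python3 - <<'E'
from tilt import *
w=np.load("w10.npy",allow_pickle=True).item();X,M=w["X"],w["M"]
g=cv2.cvtColor(w["color"],cv2.COLOR_RGB2HSV)
for c in (250,253,280,306): print(c,[(r,*(int(v) for v in g[r,c,1:])) for r in range(258,276)])
for cr in (267.5,268.5):
  for er in (261.5,263):
    print(cr,er,*tiltfit2(w,np.array([(246,cr),(312.5,cr),(313.5,331.5),(245.5,331.5)]),X,M,er))
E
```

```text
250 [(258, 9, 30), (259, 8, 31), (260, 9, 30), (261, 0, 32), (262, 6, 44), (263, 50, 51), (264, 124, 68), (265, 152, 94), (266, 158, 105), (267, 158, 116), (268, 161, 147), (269, 160, 164), (270, 158, 177), (271, 157, 187), (272, 157, 188), (273, 158, 187), (274, 158, 187), (275, 157, 187)]
253 [(258, 7, 35), (259, 15, 35), (260, 7, 35), (261, 68, 49), (262, 135, 89), (263, 153, 105), (264, 157, 107), (265, 157, 107), (266, 160, 107), (267, 157, 115), (268, 161, 147), (269, 160, 164), (270, 158, 177), (271, 158, 186), (272, 158, 187), (273, 157, 187), (274, 157, 187), (275, 158, 187)]
280 [(258, 8, 34), (259, 7, 35), (260, 32, 40), (261, 120, 70), (262, 152, 97), (263, 159, 106), (264, 156, 106), (265, 157, 107), (266, 157, 107), (267, 160, 115), (268, 160, 143), (269, 161, 163), (270, 159, 175), (271, 157, 185), (272, 157, 188), (273, 157, 187), (274, 157, 188), (275, 158, 187)]
306 [(258, 12, 43), (259, 6, 40), (260, 0, 39), (261, 22, 47), (262, 82, 84), (263, 123, 102), (264, 152, 106), (265, 156, 106), (266, 157, 107), (267, 159, 117), (268, 161, 147), (269, 160, 164), (270, 158, 176), (271, 158, 186), (272, 158, 186), (273, 158, 186), (274, 158, 186), (275, 159, 186)]
267.5 261.5 [-0.344 12.709 19.222  0.14 ] [0.023 0.783 1.269 0.207] [-0.28 -0.33  0.57 -0.27 -1.18  0.33  0.84  0.27  0.14 -0.05] edge box x 31.823663776837233
267.5 263 [-0.367 13.359 19.295  0.14 ] [0.023 0.802 1.286 0.207] [-0.13 -0.39  0.41 -0.33 -1.18  0.4   0.83  0.34  0.14 -0.01] edge box x 32.67492898920185
268.5 261.5 [-0.328 13.026 20.003  0.14 ] [0.023 0.783 1.273 0.208] [-0.13 -0.49  0.41 -0.43 -1.45  0.53  1.1   0.47  0.14  0.07] edge box x 31.823663776837233
268.5 263 [-0.351 13.701 20.104  0.141] [0.024 0.803 1.292 0.209] [ 0.03 -0.56  0.25 -0.5  -1.44  0.61  1.1   0.55  0.14  0.1 ] edge box x 32.67492898920185
```

Pushing tilted the relay to about 0.35 rad but it also slipped about 7 mm in the pads. To finish I'll move clear, press its lowest foot edge on the bare bench and drag.

```bash
python3 -m crank '[{"dp":[12,0,0],"roll":0,"gripper":255},{"dp":[25,0,0],"roll":0,"gripper":255},{"dp":[45,0,0],"roll":0,"gripper":255},{"dp":[45,0,0],"roll":0,"gripper":255},{"dp":[45,10,0],"roll":0,"gripper":255},{"dp":[45,13,0],"roll":0,"gripper":255},{"dp":[45,13,0],"roll":0,"gripper":255}]'
python3 - <<'E'
from h import *
X,M,s=tcp();d=np.array([np.cos(np.radians(-17)),np.sin(np.radians(-17))]);print(X,s['force'],'box x',(X[:2]-[493.5,20])@d)
E
```

```text
time_s: 17.58
eef_pos: [559.4, -0.5, 44.8]
ee_rot: [0.699, -0.699, 0.106, -0.103]
force: [0.6, -0.2, -0.1]
grip_width: 0.317
[ 5.59414034e+02 -4.99510598e-01  4.47755117e+01] [ 0.57293656 -0.1594125  -0.09693309] box x 69.02738141962847
```

```bash
python3 -m crank '[{"dp":[0,1.5,0],"roll":0,"gripper":255},{"dp":[0,3,0],"roll":0,"gripper":255},{"dp":[0,3,0],"roll":0,"gripper":255}]'
python3 -m crank '[{"dp":[0,1.5,0],"roll":0,"gripper":255},{"dp":[0,3,0],"roll":0,"gripper":255},{"dp":[0,3,0],"roll":0,"gripper":255}]'
```

```text
time_s: 17.83
eef_pos: [560.6, -0.8, 43.0]
ee_rot: [-0.699, 0.699, -0.105, 0.104]
force: [-0.3, 0.5, -0.7]
grip_width: 0.322
time_s: 18.08
eef_pos: [561.0, -0.9, 42.2]
ee_rot: [-0.699, 0.699, -0.104, 0.105]
force: [-9.5, 1.0, 20.9]
grip_width: 0.318
```

```bash
python3 -m crank '[{"dp":[-3,0.5,0],"roll":0,"gripper":255},{"dp":[-6,1.5,0],"roll":0,"gripper":255},{"dp":[-9,2.5,0],"roll":0,"gripper":255},{"dp":[-10,3,0],"roll":0,"gripper":255},{"dp":[-10,3,0],"roll":0,"gripper":255}]'
python3 - <<'E'
from tilt import *
w=cap("wrist");X,M,s=tcp();np.save("w11.npy",dict(w,X=X,M=M),allow_pickle=True);print(X,s["force"])
g=cv2.cvtColor(w["color"],cv2.COLOR_RGB2HSV)
for c in (253,306): print(c,[(r,*(int(v) for v in g[r,c])) for r in range(240,345,3)])
o,y=corners(w,X);print(o)
for r in (250,260,270,280,290,300,310,320,330): 
    cs=np.nonzero(y[r])[0]; print(r,cs.min() if len(cs) else None,cs.max() if len(cs) else None,end="; ")
E
```

```text
time_s: 18.5
eef_pos: [554.4, 1.1, 39.9]
ee_rot: [-0.699, 0.7, -0.101, 0.108]
force: [3.7, -1.5, 12.5]
grip_width: 0.32
[554.3940761    1.18061995  39.86111711] [ 4.32337119 -1.33436909 12.24822977]
253 [(240, 17, 15, 119), (243, 15, 13, 117), (246, 15, 13, 118), (249, 17, 15, 120), (252, 17, 14, 165), (255, 18, 16, 208), (258, 19, 13, 210), (261, 22, 13, 209), (264, 23, 15, 208), (267, 21, 16, 206), (270, 22, 159, 172), (273, 22, 157, 193), (276, 23, 158, 194), (279, 22, 158, 194), (282, 22, 156, 195), (285, 22, 155, 196), (288, 22, 156, 195), (291, 22, 156, 195), (294, 22, 157, 202), (297, 23, 155, 219), (300, 23, 153, 219), (303, 23, 151, 219), (306, 23, 153, 219), (309, 23, 153, 219), (312, 23, 150, 219), (315, 23, 150, 219), (318, 25, 149, 233), (321, 29, 123, 247), (324, 29, 124, 247), (327, 29, 129, 247), (330, 29, 129, 247), (333, 29, 130, 247), (336, 22, 12, 227), (339, 19, 9, 226), (342, 20, 10, 222)]
306 [(240, 21, 12, 149), (243, 17, 15, 150), (246, 17, 16, 147), (249, 17, 13, 141), (252, 19, 14, 142), (255, 17, 16, 146), (258, 19, 14, 145), (261, 20, 16, 144), (264, 17, 12, 147), (267, 21, 17, 147), (270, 22, 159, 170), (273, 22, 159, 193), (276, 22, 159, 193), (279, 22, 159, 193), (282, 22, 158, 192), (285, 22, 158, 192), (288, 22, 159, 193), (291, 22, 159, 193), (294, 22, 159, 193), (297, 22, 157, 193), (300, 22, 159, 193), (303, 22, 160, 209), (306, 27, 141, 246), (309, 28, 141, 246), (312, 28, 140, 246), (315, 29, 132, 247), (318, 29, 131, 247), (321, 29, 131, 247), (324, 29, 131, 247), (327, 29, 131, 247), (330, 29, 131, 247), (333, 29, 131, 247), (336, 22, 17, 220), (339, 23, 9, 225), (342, 19, 9, 225)]
{250: (268, 294, 334), 252: (269, 294, 334), 254: (269, 295, 334), 304: (269, 305, 334), 306: (269, 303, 334), 308: (269, 302, 334)}
250 None None; 260 None None; 270 246 312; 280 246 312; 290 246 312; 300 246 313; 310 246 313; 320 245 313; 330 246 312;
```

```bash
cat >> tilt.py <<'E'
def tiltfit3(w,C,X,M,floor=True,prior=None):
    def pts(q):
        Rz=Ro.from_rotvec([0,0,q[0]]);o=q[1:4]
        return [X+M@(o+Rz.apply([sx*14,-24,sz*14])) for sx,sz in ((-1,-1),(-1,1),(1,1),(1,-1))]
    def f(q):
        low=X+M@(q[1:4]+Ro.from_rotvec([0,0,q[0]]).apply([-10,24,0]))
        return np.concatenate([(proj(w,P)-c) for P,c in zip(pts(q),C)]+[[q[3]],[low[2]/1. if floor else 0]])
    r=least_squares(f,[-.5,10,18,0]);sd=np.sqrt(np.diag(np.linalg.inv(r.jac.T@r.jac)));return r.x.round(3),sd.round(3),f(r.x).round(2)
E
python3 - <<'E'
from tilt import *
w=np.load("w11.npy",allow_pickle=True).item();X,M=w["X"],w["M"]
for a,b in ((268.8,334.8),(269.3,334.3)):
  C=np.array([(245.5,a),(312.8,a),(313.3,b),(245.3,b)])
  print(*tiltfit3(w,C,X,M)); print(*tiltfit3(w,C,X,M,False))
E
```

```text
[-0.598 17.876 14.778  0.068] [0.065 1.688 0.802 0.205] [ 0.54 -0.25 -0.32 -0.18  0.13  0.27 -0.36  0.2   0.07 -0.16]
[-0.471 15.508 16.399  0.067] [0.13  3.044 1.483 0.205] [ 0.15 -0.18  0.06 -0.11 -0.36  0.18  0.13  0.11  0.07  0.  ]
[-0.645 19.235 14.985  0.068] [0.055 1.425 0.806 0.206] [ 0.92 -0.4  -0.71 -0.34  0.05  0.41 -0.28  0.34  0.07 -0.07]
[-0.393 14.141 17.524  0.067] [0.101 2.734 1.27  0.205] [-0.02 -0.28  0.22 -0.22 -0.74  0.29  0.51  0.22  0.07  0.  ]
```

```bash
cat > joint.py <<'E'
from tilt import *
A=np.load("w10.npy",allow_pickle=True).item();B=np.load("w11.npy",allow_pickle=True).item()
CA=np.array([(246,268.3),(312.5,268.3),(313.3,331.7),(245.5,331.7)]);CB=np.array([(245.5,269),(312.8,269),(313.3,334.6),(245.3,334.6)])
E0=A["M"].T@(onz(A,(280,261.5),30)-A["X"])
def pts(a,o): 
    R=Ro.from_rotvec([0,0,a]);return [o+R.apply([sx*14,-24,sz*14]) for sx,sz in ((-1,-1),(-1,1),(1,1),(1,-1))]
def f(q):
    a1,x1,y1,a2,x2,y2,bx,by,br,z0=q; b=np.array([bx,by,0]);o1=np.array([x1,y1,0]);o2=np.array([x2,y2,0])
    sh=np.array([0,br])
    r=[proj(W,W["X"]+W["M"]@(p+b))+sh-c for W,C,a,o in ((A,CA,a1,o1),(B,CB,a2,o2)) for p,c in zip(pts(a,o),C)]
    e=Ro.from_rotvec([0,0,a1]).inv().apply(E0-b-o1)
    low=lambda a,o:(o+Ro.from_rotvec([0,0,a]).apply([-10,24,0]))[1]
    r+=[[(e[0]+14)/.7,(42.7+z0-low(a1,o1))/.5,(39.9+z0-low(a2,o2))/.7,bx/1.5,by/1.5,br/1.5,z0/1]]
    return np.concatenate(r)
r=least_squares(f,[-.35,12,18,-.5,15,16,0,0,0,0])
print(r.x.round(3),np.sqrt(np.diag(np.linalg.inv(r.jac.T@r.jac))).round(3));print(f(r.x).round(2))
E
python3 joint.py
```

```text
[-0.329 12.622 17.478 -0.513 16.691 14.753 -0.     1.36  -0.486  0.605] [0.027 1.649 0.974 0.102 3.02  1.039 1.5   1.091 1.414 0.889]
[-0.76 -0.55  0.37 -0.48 -1.29  0.64  0.48  0.56  0.2  -0.36 -0.31 -0.3
 -0.45  0.39 -0.1   0.31  0.06 -0.23 -0.1  -0.    0.91 -0.32  0.6 ]
```

```bash
python3 -m crank '[{"dp":[0,-8,0],"roll":0,"gripper":255},{"dp":[0,-30,0],"roll":0,"gripper":255},{"dp":[10,-60,0],"roll":0.12,"gripper":255},{"dp":[25,-90,3],"roll":0.24,"gripper":255},{"dp":[40,-120,6],"roll":0.36,"gripper":255},{"dp":[55,-150,9],"roll":0.48,"gripper":255},{"dp":[70,-180,12],"roll":0.6,"gripper":255},{"dp":[80,-210,14],"roll":0.72,"gripper":255},{"dp":[86,-240,14],"roll":0.84,"gripper":255},{"dp":[86,-260,14],"roll":0.96,"gripper":255}]' 60
python3 -m crank '[{"dp":[0,0,0],"roll":0.12,"gripper":255},{"dp":[0,0,0],"roll":0.24,"gripper":255},{"dp":[0,0,0],"roll":0.36,"gripper":255},{"dp":[0,0,0],"roll":0.46,"gripper":255},{"dp":[0,0,0],"roll":0.46,"gripper":255},{"dp":[0,0,0],"roll":0.46,"gripper":255}]'
python3 - <<'E'
from h import *
S=cap("scene");X,M,s=tcp();np.save("s12.npy",dict(S,X=X,M=M),allow_pickle=True);print(X,M.round(2).tolist(),s["force"])
v=proj(S,X).astype(int);print(v)
cv2.imwrite("pics/s12.png",cv2.resize(S["color"][v[1]-25:v[1]+35,v[0]-40:v[0]+40,::-1],None,fx=10,fy=10,interpolation=2))
E
```

```text
time_s: 19.38
eef_pos: [638.3, -10.0, 300.0]
ee_rot: [0.571, -0.57, 0.417, -0.418]
force: [0.9, -0.2, -1.1]
grip_width: 0.315
time_s: 19.88
eef_pos: [637.4, -9.7, 297.1]
ee_rot: [0.463, -0.463, 0.535, -0.534]
force: [-0.2, -0.6, -0.4]
grip_width: 0.317
[637.48855381  -9.74405053 297.12864275] [[-0.14, -0.0, 0.99], [-0.99, 0.0, -0.14], [-0.0, -1.0, -0.0]] [ 0.80551232  0.87777279 -0.39621694]
[323 157]
```

View pics/s12.png

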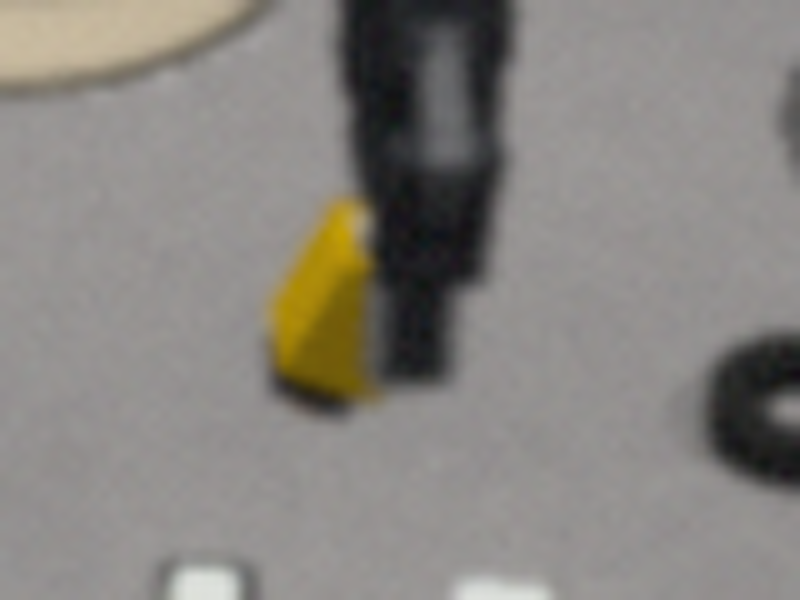

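The profile view shows body corners at crop (340,200), (268,310), (275,357) and (380,400), with the foot below pointing along tool +x. I'll fit the tilt to these.

```bash
cat > prof.py <<'E'
from tilt import *
S=np.load("s12.npy",allow_pickle=True).item();X,M=S["X"],S["M"]
c=lambda u,v:np.array([283+u/10-.5+.05,132+v/10-.5+.05])
def fit(ob):
    def f(q):
        R=Ro.from_rotvec([0,0,q[0]]);o=np.array(q[1:4]);sh=q[4:6]
        return np.concatenate([proj(S,X+M@(o+R.apply(l)))+sh-p for p,l in ob]+[[q[3]/.5],sh/.7])
    r=least_squares(f,[-.5,15,15,0,0,0]);return r.x.round(3),np.sqrt(np.diag(np.linalg.inv(r.jac.T@r.jac)))[:3].round(3)*.3,f(r.x).round(2)
ob=[(c(340,200),(14,-24,-14)),(c(268,310),(14,12,-14)),(c(275,357),(14,12,14)),(c(380,400),(-14,12,14))]
print(*fit(ob)); print(*fit(ob[:3])); print(*fit(ob[1:]))
# crease / outer edge by colour: axis directions
h=cv2.cvtColor(S["color"],cv2.COLOR_RGB2HSV)
m=cv2.inRange(h,np.array([18,110,70]),np.array([35,255,255]))[140:180,300:330]; ys,xs=np.nonzero(m)
for r in range(m.shape[0]):
    k=np.nonzero(m[r])[0]
    if len(k): print(140+r,300+k.min(),300+k.max(),[int(h[140+r,300+j,2]) for j in k])
E
python3 prof.py
```

```text
[-4.6100e-01  1.3262e+01  1.6631e+01 -8.0000e-03 -1.0000e-03 -1.8000e-02] [0.0192 0.6237 0.7932] [-0.13 -1.06  0.03 -0.98  0.17  1.27 -0.07  0.81 -0.02 -0.   -0.03]
[-5.1100e-01  1.3637e+01  1.7994e+01 -5.0000e-03  1.0000e-03 -8.0000e-03] [0.0261 0.6828 0.8763] [ 0.27 -0.61 -0.2  -0.81 -0.07  1.44 -0.01  0.   -0.01]
[-3.9500e-01  1.4014e+01  1.4841e+01 -3.0000e-03  0.0000e+00  2.0000e-03] [0.0369 0.7446 0.8925] [-0.13 -1.16  0.01  1.09  0.12  0.07 -0.01  0.    0.  ]
152 316 318 [167, 168, 148]
153 315 318 [162, 176, 183, 172]
154 315 318 [172, 183, 189, 178]
155 314 318 [166, 173, 188, 193, 171]
156 314 318 [167, 176, 183, 185, 162]
157 313 319 [167, 169, 175, 182, 183, 162, 127]
158 312 320 [162, 170, 170, 175, 171, 167, 155, 133, 78]
159 312 319 [167, 170, 173, 169, 158, 141, 129, 108]
160 311 319 [166, 171, 173, 172, 166, 147, 125, 117, 102]
161 311 319 [171, 174, 171, 168, 156, 128, 121, 115, 103]
162 310 319 [164, 171, 170, 171, 162, 141, 120, 116, 112, 102]
163 310 318 [168, 172, 169, 164, 150, 125, 117, 115, 109]
164 310 318 [160, 169, 172, 160, 131, 116, 115, 115, 111]
165 310 318 [150, 163, 160, 141, 125, 117, 114, 114, 109]
166 310 318 [134, 159, 148, 123, 115, 112, 114, 115, 108]
167 310 318 [123, 146, 134, 119, 116, 115, 115, 113, 107]
168 310 318 [113, 127, 118, 114, 115, 113, 114, 113, 106]
169 311 319 [87, 97, 105, 109, 110, 112, 113, 110, 98]
170 314 319 [78, 92, 102, 108, 109, 107]
171 317 319 [89, 106, 112]
```

```bash
python3 - <<'E' | tail -4
from prof import *
for a in (-.4,-.5,-.565,-.6):
    R=Ro.from_rotvec([0,0,a]);o=np.array([14,16.5,0.]);p=lambda l:proj(S,X+M@(o+R.apply(l)))
    s=lambda l1,l2:(lambda d:round(d[0]/d[1],3))(p(l2)-p(l1))
    print(a,"outer",s((14,-20,-14),(14,8,-14)),"crease",s((14,-10,14),(14,10,14)),"bottom row/col",round(1/s((14,12,14),(-14,12,14)),3))
E
```

```text
-0.4 outer -0.546 crease -0.554 bottom row/col 0.314
-0.5 outer -0.692 crease -0.702 bottom row/col 0.415
-0.565 outer -0.796 crease -0.806 bottom row/col 0.488
-0.6 outer -0.854 crease -0.866 bottom row/col 0.529
```

Profile slopes give a tilt of about 0.47–0.48, which matches the wrist fits (0.47–0.51). I need 0.565, so one more short press-and-drag at the same bare spot.

```bash
python3 -m crank '[{"dp":[0,20,-8],"roll":-0.12,"gripper":255},{"dp":[0,40,-16],"roll":-0.24,"gripper":255},{"dp":[0,65,-24],"roll":-0.36,"gripper":255},{"dp":[0,90,-32],"roll":-0.48,"gripper":255},{"dp":[1,115,-40],"roll":-0.6,"gripper":255},{"dp":[1,140,-50],"roll":-0.72,"gripper":255},{"dp":[2,165,-60],"roll":-0.84,"gripper":255},{"dp":[2,190,-70],"roll":-0.96,"gripper":255},{"dp":[2,210,-77],"roll":-1.08,"gripper":255},{"dp":[2,220,-77],"roll":-1.2,"gripper":255}]'
python3 -m crank '[{"dp":[0,0,0],"roll":-0.12,"gripper":255},{"dp":[0,0,0],"roll":-0.22,"gripper":255},{"dp":[0,10,0],"roll":-0.22,"gripper":255},{"dp":[0,20,0],"roll":-0.22,"gripper":255},{"dp":[0,28,0],"roll":-0.22,"gripper":255},{"dp":[0,28,0],"roll":-0.22,"gripper":255}]' 25
python3 -c "
from h import *
print(move([561,-1,40],73), tcp()[0],tcp()[2]['force'])"
```

```text
time_s: 20.77
eef_pos: [558.9, -0.1, 74.7]
ee_rot: [-0.684, 0.684, -0.179, 0.176]
force: [0.1, -0.5, -1.0]
grip_width: 0.324
time_s: 21.27
eef_pos: [560.0, -0.4, 46.8]
ee_rot: [0.699, -0.699, 0.106, -0.104]
force: [-0.5, -0.7, -0.3]
grip_width: 0.318
(array([ 1.2,  6.8, -0.3]), np.float64(-0.0015358997690317062)) [ 5.60021621e+02 -3.57641753e-01  4.68236532e+01] [-0.48996888 -0.72861762 -0.33596958]
```

```bash
python3 -m crank '[{"dp":[0,4,0],"roll":0,"gripper":255},{"dp":[0,6.5,0],"roll":0,"gripper":255},{"dp":[0,8,0],"roll":0,"gripper":255},{"dp":[0,8,0],"roll":0,"gripper":255}]'
python3 -m crank '[{"dp":[-3,0.7,0],"roll":0,"gripper":255},{"dp":[-6,1.5,0],"roll":0,"gripper":255},{"dp":[-7.5,2,0],"roll":0,"gripper":255},{"dp":[-7.5,2,0],"roll":0,"gripper":255}]'
```

```text
time_s: 21.6
eef_pos: [561.1, -0.6, 40.9]
ee_rot: [0.699, -0.699, 0.105, -0.105]
force: [1.2, 0.7, -0.6]
grip_width: 0.319
time_s: 21.93
eef_pos: [554.9, 1.4, 40.3]
ee_rot: [-0.699, 0.699, -0.103, 0.106]
force: [2.1, -0.7, 4.6]
grip_width: 0.32
```

```bash
python3 -m crank '[{"dp":[-2,1,0],"roll":0,"gripper":255},{"dp":[-4,2,0],"roll":0,"gripper":255},{"dp":[-6,3,0],"roll":0,"gripper":255},{"dp":[-6,3,0],"roll":0,"gripper":255}]'
python3 -m crank '[{"dp":[0,-8,0],"roll":0,"gripper":255},{"dp":[0,-25,0],"roll":0,"gripper":255},{"dp":[10,-60,0],"roll":0.12,"gripper":255},{"dp":[25,-95,3],"roll":0.24,"gripper":255},{"dp":[40,-130,6],"roll":0.36,"gripper":255},{"dp":[55,-165,9],"roll":0.48,"gripper":255},{"dp":[70,-200,12],"roll":0.6,"gripper":255},{"dp":[85,-230,14],"roll":0.72,"gripper":255},{"dp":[92,-260,14],"roll":0.84,"gripper":255},{"dp":[92,-260,14],"roll":0.96,"gripper":255}]' 60
python3 -m crank '[{"dp":[0,0,0],"roll":0.12,"gripper":255},{"dp":[0,0,0],"roll":0.24,"gripper":255},{"dp":[0,0,0],"roll":0.36,"gripper":255},{"dp":[0,0,0],"roll":0.46,"gripper":255},{"dp":[0,0,0],"roll":0.46,"gripper":255},{"dp":[0,0,0],"roll":0.46,"gripper":255}]'
cat > meas.py <<'E'
from tilt import *
import sys
def edges(S):
    "sub-pixel outer edge and crease slopes of the relay in the profile view, from the enlarged picture"
    X=S["X"];v=proj(S,X).astype(int); k=10
    roi=cv2.GaussianBlur(cv2.resize(S["color"][v[1]-25:v[1]+35,v[0]-40:v[0]+40],None,fx=k,fy=k,interpolation=cv2.INTER_CUBIC),(0,0),3).astype(float)
    q=roi[...,0]-roi[...,2]      # red minus blue: yellow signal
    O=[];C=[];B=[]
    for y in range(215,290,3):
        r=q[y,150:400]; i=np.nonzero(r>50)[0]
        if len(i): O.append((150+i[0],y))
    for y in range(280,345,3):
        r=roi[y,150:400,0]; i=np.nonzero(q[y,150:400]>60)[0]
        if len(i)>20:
            seg=r[i[0]+8:i[-1]-8]; C.append((150+i[0]+8+int(np.argmin(np.gradient(cv2.GaussianBlur(seg.reshape(1,-1),(0,0),4).ravel()))),y))
    for x in range(295,355,3):
        i=np.nonzero(q[330:440,x]>50)[0]
        if len(i): B.append((330+i[-1],x))
    out=[]
    for L in (O,C,B):
        L=np.array(L,np.float32); vx,vy,_,_=cv2.fitLine(L,cv2.DIST_HUBER,0,.01,.01).ravel(); out.append(float(vx/vy))
    return out
def pred(S,a,o=(14,16.5,0.)):
    X,M=S["X"],S["M"];R=Ro.from_rotvec([0,0,a]);p=lambda l:proj(S,X+M@(np.array(o)+R.apply(l)))
    s=lambda l1,l2:(lambda d:d[0]/d[1])(p(l2)-p(l1))
    return [s((14,-20,-14),(14,8,-14)),s((14,-10,14),(14,10,14)),1/s((14,12,14),(-14,12,14))]
def tilts(S):
    A=np.linspace(-.8,-.2,121);P=np.array([pred(S,a) for a in A]); e=edges(S)
    return [round(float(A[np.argmin(abs(P[:,j]-e[j]))]),3) for j in range(3)],np.round(e,3)
E
python3 - <<'E'
from meas import *
S=cap("scene");X,M,s=tcp();np.save("s13.npy",dict(S,X=X,M=M),allow_pickle=True);print(X,s["force"])
cv2.imwrite("pics/s13.png",cv2.resize(S["color"][proj(S,X).astype(int)[1]-25:proj(S,X).astype(int)[1]+35,proj(S,X).astype(int)[0]-40:proj(S,X).astype(int)[0]+40,::-1],None,fx=10,fy=10,interpolation=2))
for n in ("s12.npy","s13.npy"): print(n,tilts(np.load(n,allow_pickle=True).item()))
E
```

```text
time_s: 22.27
eef_pos: [552.3, 2.3, 39.7]
ee_rot: [-0.699, 0.7, -0.1, 0.109]
force: [7.8, -2.5, 16.0]
grip_width: 0.315
time_s: 23.1
eef_pos: [641.8, -10.5, 302.1]
ee_rot: [0.572, -0.569, 0.415, -0.42]
force: [-1.1, 0.6, -0.3]
grip_width: 0.316
time_s: 23.6
eef_pos: [640.0, -10.0, 295.9]
ee_rot: [0.463, -0.463, 0.535, -0.534]
force: [-0.3, -0.2, -0.2]
grip_width: 0.318
[640.05044026 -10.01500678 296.00209892] [ 0.49483593  0.3569592  -0.38007608]
s12.npy ([-0.45, -0.445, -0.38], array([-0.615, -0.622,  0.293]))
s13.npy ([-0.45, -0.46, -0.39], array([-0.619, -0.646,  0.302]))
```

```bash
python3 -m crank '[{"dp":[0,20,-8],"roll":-0.12,"gripper":255},{"dp":[0,40,-16],"roll":-0.24,"gripper":255},{"dp":[0,65,-24],"roll":-0.36,"gripper":255},{"dp":[0,90,-32],"roll":-0.48,"gripper":255},{"dp":[1,115,-40],"roll":-0.6,"gripper":255},{"dp":[1,140,-50],"roll":-0.72,"gripper":255},{"dp":[2,165,-60],"roll":-0.84,"gripper":255},{"dp":[2,190,-70],"roll":-0.96,"gripper":255},{"dp":[2,210,-77],"roll":-1.08,"gripper":255},{"dp":[2,220,-77],"roll":-1.2,"gripper":255}]' 
python3 -m crank '[{"dp":[0,0,0],"roll":-0.12,"gripper":255},{"dp":[0,0,0],"roll":-0.22,"gripper":255},{"dp":[0,15,0],"roll":-0.22,"gripper":255},{"dp":[0,28,0],"roll":-0.22,"gripper":255},{"dp":[0,33,0],"roll":-0.22,"gripper":255},{"dp":[0,36,0],"roll":-0.22,"gripper":255},{"dp":[0,37,0],"roll":-0.22,"gripper":255}]' 20
python3 -m crank '[{"dp":[-3,1,0],"roll":0,"gripper":255},{"dp":[-6,2,0],"roll":0,"gripper":255},{"dp":[-9,3,0],"roll":0,"gripper":255},{"dp":[-11,4,0],"roll":0,"gripper":255},{"dp":[-11,4,0],"roll":0,"gripper":255}]'
python3 -m crank '[{"dp":[-2,1,0],"roll":0,"gripper":255},{"dp":[-3,1,0],"roll":0,"gripper":255},{"dp":[-3,1,0],"roll":0,"gripper":255}]'
```

```text
time_s: 24.48
eef_pos: [561.5, -0.4, 73.6]
ee_rot: [-0.684, 0.685, -0.179, 0.176]
force: [-0.3, 0.7, -0.9]
grip_width: 0.319
time_s: 25.07
eef_pos: [563.4, -0.8, 40.2]
ee_rot: [-0.699, 0.699, -0.105, 0.103]
force: [-10.1, 1.3, 18.9]
grip_width: 0.312
time_s: 25.48
eef_pos: [558.1, 1.0, 39.5]
ee_rot: [-0.699, 0.7, -0.099, 0.109]
force: [5.2, -2.2, 18.2]
grip_width: 0.316
time_s: 25.73
eef_pos: [555.0, 1.9, 38.4]
ee_rot: [-0.699, 0.7, -0.099, 0.109]
force: [5.4, -2.1, 17.7]
grip_width: 0.315
```

```bash
python3 -m crank '[{"dp":[0,-8,0],"roll":0,"gripper":255},{"dp":[0,-25,0],"roll":0,"gripper":255},{"dp":[10,-60,0],"roll":0.12,"gripper":255},{"dp":[25,-95,3],"roll":0.24,"gripper":255},{"dp":[40,-130,6],"roll":0.36,"gripper":255},{"dp":[55,-165,9],"roll":0.48,"gripper":255},{"dp":[70,-200,12],"roll":0.6,"gripper":255},{"dp":[85,-230,14],"roll":0.72,"gripper":255},{"dp":[92,-260,14],"roll":0.84,"gripper":255},{"dp":[92,-260,14],"roll":0.96,"gripper":255}]' 60
python3 -m crank '[{"dp":[0,0,0],"roll":0.12,"gripper":255},{"dp":[0,0,0],"roll":0.24,"gripper":255},{"dp":[0,0,0],"roll":0.36,"gripper":255},{"dp":[0,0,0],"roll":0.46,"gripper":255},{"dp":[0,0,0],"roll":0.46,"gripper":255},{"dp":[0,0,0],"roll":0.46,"gripper":255}]'
python3 - <<'E'
from meas import *
S=cap("scene");X,M,s=tcp();np.save("s14.npy",dict(S,X=X,M=M),allow_pickle=True);print(X,s["force"])
print(tilts(np.load("s14.npy",allow_pickle=True).item()))
h=cv2.cvtColor(S["color"],cv2.COLOR_RGB2HSV);v=proj(S,X).astype(int)
m=cv2.inRange(h,np.array([18,110,70]),np.array([35,255,255]))
for r in range(v[1]-10,v[1]+20):
    k=np.nonzero(m[r,v[0]-25:v[0]+10])[0]+v[0]-25
    if len(k): print(r,k.min(),k.max(),[int(h[r,j,2]) for j in k])
E
```

```text
time_s: 26.57
eef_pos: [644.3, -10.8, 300.9]
ee_rot: [0.573, -0.57, 0.414, -0.42]
force: [-1.0, 0.6, 0.0]
grip_width: 0.321
time_s: 27.07
eef_pos: [642.3, -10.3, 294.4]
ee_rot: [0.463, -0.463, 0.534, -0.534]
force: [-0.5, -0.1, -0.7]
grip_width: 0.318
[642.38806546 -10.287056   294.33972842] [ 0.13040212 -0.03001552 -0.92438886]
([-0.5, -0.52, -0.415], array([-0.698, -0.733,  0.324]))
154 316 318 [176, 184, 163]
155 315 318 [166, 183, 187, 173]
156 315 318 [174, 183, 185, 170]
157 314 318 [174, 180, 178, 176, 159]
158 313 319 [164, 176, 179, 179, 174, 157, 118]
159 313 320 [174, 178, 179, 179, 175, 164, 129, 79]
160 312 320 [170, 175, 177, 177, 176, 167, 153, 129, 81]
161 311 320 [170, 173, 180, 179, 175, 166, 144, 126, 110, 80]
162 310 319 [163, 173, 176, 180, 179, 169, 151, 126, 112, 106]
163 310 319 [169, 177, 176, 179, 173, 157, 130, 116, 112, 106]
164 310 319 [173, 179, 177, 173, 160, 138, 121, 117, 111, 103]
165 310 319 [175, 179, 176, 167, 145, 124, 115, 118, 111, 100]
166 310 319 [169, 179, 170, 152, 131, 117, 116, 115, 111, 108]
167 310 319 [156, 170, 156, 133, 119, 117, 117, 115, 114, 104]
168 310 318 [140, 156, 141, 119, 117, 115, 115, 112, 111]
169 310 318 [122, 139, 127, 118, 115, 115, 116, 114, 108]
170 310 318 [95, 110, 110, 111, 116, 115, 115, 114, 107]
171 312 319 [85, 97, 105, 111, 111, 115, 110, 104]
172 314 319 [75, 93, 102, 109, 112, 109]
173 316 319 [74, 94, 112, 120]
```

```bash
python3 -m crank '[{"dp":[0,20,-8],"roll":-0.12,"gripper":255},{"dp":[0,40,-16],"roll":-0.24,"gripper":255},{"dp":[0,65,-24],"roll":-0.36,"gripper":255},{"dp":[0,90,-32],"roll":-0.48,"gripper":255},{"dp":[1,115,-40],"roll":-0.6,"gripper":255},{"dp":[1,140,-50],"roll":-0.72,"gripper":255},{"dp":[2,165,-60],"roll":-0.84,"gripper":255},{"dp":[2,190,-70],"roll":-0.96,"gripper":255},{"dp":[2,210,-77],"roll":-1.08,"gripper":255},{"dp":[2,220,-77],"roll":-1.2,"gripper":255}]' 
python3 -m crank '[{"dp":[0,0,0],"roll":-0.12,"gripper":255},{"dp":[0,0,0],"roll":-0.22,"gripper":255},{"dp":[0,15,0],"roll":-0.22,"gripper":255},{"dp":[0,28,0],"roll":-0.22,"gripper":255},{"dp":[0,33,0],"roll":-0.22,"gripper":255},{"dp":[0,36,0],"roll":-0.22,"gripper":255},{"dp":[0,37,0],"roll":-0.22,"gripper":255}]' 20
python3 -m crank '[{"dp":[-3,1,0],"roll":0,"gripper":255},{"dp":[-6,2,0],"roll":0,"gripper":255},{"dp":[-9,3,0],"roll":0,"gripper":255},{"dp":[-11,4,0],"roll":0,"gripper":255},{"dp":[-12,4.5,0],"roll":0,"gripper":255},{"dp":[-12,4.5,0],"roll":0,"gripper":255}]'
```

```text
time_s: 27.95
eef_pos: [563.9, -0.6, 71.8]
ee_rot: [-0.684, 0.685, -0.179, 0.176]
force: [-0.1, -0.2, -0.6]
grip_width: 0.32
time_s: 28.53
eef_pos: [565.7, -1.0, 38.8]
ee_rot: [-0.699, 0.7, -0.104, 0.103]
force: [-12.1, 1.1, 24.0]
grip_width: 0.319
time_s: 29.03
eef_pos: [560.1, 0.8, 37.6]
ee_rot: [-0.699, 0.7, -0.098, 0.11]
force: [8.1, -3.1, 20.7]
grip_width: 0.314
```

```bash
python3 -m crank '[{"dp":[0,-8,0],"roll":0,"gripper":255},{"dp":[0,-25,0],"roll":0,"gripper":255},{"dp":[10,-60,0],"roll":0.12,"gripper":255},{"dp":[25,-95,3],"roll":0.24,"gripper":255},{"dp":[40,-130,6],"roll":0.36,"gripper":255},{"dp":[55,-165,9],"roll":0.48,"gripper":255},{"dp":[70,-200,12],"roll":0.6,"gripper":255},{"dp":[85,-230,14],"roll":0.72,"gripper":255},{"dp":[92,-260,14],"roll":0.84,"gripper":255},{"dp":[92,-260,14],"roll":0.96,"gripper":255}]' 60
python3 -m crank '[{"dp":[0,0,0],"roll":0.12,"gripper":255},{"dp":[0,0,0],"roll":0.24,"gripper":255},{"dp":[0,0,0],"roll":0.36,"gripper":255},{"dp":[0,0,0],"roll":0.46,"gripper":255},{"dp":[0,0,0],"roll":0.46,"gripper":255},{"dp":[0,0,0],"roll":0.46,"gripper":255}]'
python3 - <<'E'
from meas import *
S=cap("scene");X,M,s=tcp();w=cap("wrist");np.save("s15.npy",dict(S,X=X,M=M),allow_pickle=True);np.save("w15.npy",dict(w,X=X,M=M),allow_pickle=True);print(X,s["force"])
print(tilts(np.load("s15.npy",allow_pickle=True).item()))
h=cv2.cvtColor(S["color"],cv2.COLOR_RGB2HSV);v=proj(S,X).astype(int)
m=cv2.inRange(h,np.array([18,110,70]),np.array([35,255,255]))
for r in range(v[1]-10,v[1]+20):
    k=np.nonzero(m[r,v[0]-25:v[0]+10])[0]+v[0]-25
    if len(k): print(r,k.min(),k.max(),[int(h[r,j,2]) for j in k])
g=cv2.cvtColor(w["color"],cv2.COLOR_RGB2HSV);y=cv2.inRange(g,np.array([18,110,80]),np.array([36,255,255]));y[:,:230]=0;y[:,330:]=0
for c in (250,253,306,309):
    k=np.nonzero(y[200:,c])[0]+200;print(c,k.min(),k.max(),[int(g[r,c,2]) for r in range(k.min(),k.min()+8)])
for r in (280,300,320):
    k=np.nonzero(y[r])[0];print(r,k.min(),k.max())
E
```

```text
time_s: 29.87
eef_pos: [648.5, -11.6, 299.4]
ee_rot: [0.573, -0.57, 0.414, -0.42]
force: [0.2, -0.1, 0.2]
grip_width: 0.314
time_s: 30.37
eef_pos: [646.5, -11.1, 292.9]
ee_rot: [0.463, -0.463, 0.534, -0.534]
force: [0.4, 0.5, -0.8]
grip_width: 0.316
[646.538184   -11.07566329 292.83367822] [ 0.16816311 -0.22670504  1.11352085]
([-0.505, -0.485, -0.47], array([-0.706, -0.683,  0.383]))
155 317 318 [183, 153]
156 316 318 [182, 185, 167]
157 315 318 [173, 183, 184, 168]
158 314 318 [167, 174, 182, 177, 166]
159 313 319 [167, 175, 180, 181, 177, 164, 130]
160 313 320 [172, 179, 182, 179, 183, 169, 129, 73]
161 312 320 [170, 178, 181, 185, 182, 180, 169, 132, 76]
162 311 319 [165, 172, 178, 181, 178, 174, 155, 139, 110]
163 311 319 [173, 178, 181, 178, 177, 161, 132, 116, 103]
164 310 319 [169, 179, 179, 180, 176, 164, 137, 122, 116, 102]
165 310 319 [172, 179, 180, 178, 171, 147, 123, 115, 115, 106]
166 310 319 [173, 178, 178, 176, 154, 129, 118, 112, 113, 104]
167 310 319 [176, 177, 175, 158, 133, 119, 116, 117, 113, 103]
168 310 319 [170, 175, 162, 143, 123, 115, 115, 114, 113, 104]
169 309 319 [132, 158, 165, 147, 125, 112, 114, 118, 112, 114, 108]
170 310 319 [141, 145, 128, 120, 115, 117, 115, 114, 112, 107]
171 310 319 [108, 115, 116, 112, 113, 112, 114, 111, 112, 106]
172 310 319 [73, 87, 98, 103, 108, 113, 113, 113, 114, 104]
173 313 319 [75, 87, 103, 107, 112, 112, 105]
174 315 319 [70, 92, 108, 112, 111]
250 270 336 [131, 172, 208, 216, 216, 217, 217, 217]
253 270 336 [135, 170, 207, 216, 217, 217, 217, 217]
306 270 336 [107, 122, 135, 139, 139, 137, 127, 125]
309 270 336 [104, 112, 122, 125, 124, 125, 125, 125]
280 246 312
300 246 312
320 246 312
```

```bash
cat > ren.py <<'E'
from tilt import *
from scipy.optimize import minimize
def run(n,xm=318):
    S=np.load(n,allow_pickle=True).item();X,M=S["X"],S["M"];v=proj(S,X).astype(int);x0,y0=300,v[1]-12;W,H=xm-x0,34
    I=S["color"][y0:y0+H,x0:xm].astype(float);q=I[...,0]-I[...,2];k=8
    def img(p):
        R=Ro.from_rotvec([0,0,p[0]]);o=np.array([p[1],p[2],p[3]])
        P=lambda l:(proj(S,X+M@(o+R.apply(l)))-[x0,y0]+.5)*k
        out=[]
        for face in ([(14,-24,-14),(14,12,-14),(14,12,14),(14,-24,14)],[(14,-24,14),(14,12,14),(-14,12,14),(-14,-24,14)]):
            im=np.zeros((H*k,(W+15)*k),np.float32);cv2.fillConvexPoly(im,np.round(np.array([P(l) for l in face])*16).astype(np.int32),1,cv2.LINE_8,4)
            im=cv2.GaussianBlur(im,(0,0),abs(p[4])*k);out.append(cv2.resize(im,(W+15,H),interpolation=cv2.INTER_AREA)[:,:W])
        return out
    def cost(p):
        a,b=img(p);A=np.stack([a.ravel(),b.ravel(),np.ones(a.size)],1);c,*_=np.linalg.lstsq(A,q.ravel(),rcond=None)
        return float(np.mean((A@c-q.ravel())**2)+ (p[3]/1.)**2*2)
    best=min((minimize(cost,[a,14,16,0,.7],method="Nelder-Mead",options=dict(maxiter=600,initial_simplex=np.array([[a,14,16,0,.7]]+[list(np.array([a,14,16,0,.7])+d) for d in np.diag([.06,2,2,1,.2])]))) for a in (-.4,-.5,-.6)),key=lambda r:r.fun)
    prof=[(a,round(minimize(lambda z:cost([a,*z]),best.x[1:],method="Nelder-Mead",options=dict(maxiter=200)).fun,1)) for a in (-.4,-.45,-.5,-.55,-.6,-.65)]
    print(n,best.x.round(3),round(best.fun,1),prof)
for n in ("s12.npy","s14.npy","s15.npy"): run(n)
E
python3 ren.py
python3 - <<'E'
from tilt import *
w=np.load("w15.npy",allow_pickle=True).item()
C=np.array([(245.5,269.8),(312.8,269.8),(312.8,336.6),(245.3,336.6)]);print(*tiltfit3(w,C,w["X"],w["M"],False))
E
```

```text
s12.npy [-0.491 12.695 17.151 -0.     0.635] 23.4 [(-0.4, np.float64(85.0)), (-0.45, np.float64(34.7)), (-0.5, np.float64(24.8)), (-0.55, np.float64(40.8)), (-0.6, np.float64(70.5)), (-0.65, np.float64(105.0))]
s14.npy [-0.521 13.75  15.859  0.12   0.661] 19.4 [(-0.4, np.float64(127.8)), (-0.45, np.float64(59.9)), (-0.5, np.float64(23.6)), (-0.55, np.float64(22.5)), (-0.6, np.float64(41.3)), (-0.65, np.float64(73.4))]
s15.npy [-0.54  14.309 15.378  0.264  0.639] 21.8 [(-0.4, np.float64(185.2)), (-0.45, np.float64(87.0)), (-0.5, np.float64(35.2)), (-0.55, np.float64(22.4)), (-0.6, np.float64(36.8)), (-0.65, np.float64(67.8))]
[-0.487 16.457 15.44  -0.409] [0.133 3.041 1.554 0.204] [-0.03  0.09  0.06  0.13  0.25 -0.1  -0.1  -0.13 -0.41  0.  ]
```

The rendered-model fit gives a tilt of 0.54 rad (the head is 0.565), with the relay centre at tool (14.3, 15.4, 0.2). That's good enough. Next I'll take a second view from above the lens to fix its position.

```bash
python3 -m crank '[{"dp":[-26,4,-8],"roll":-0.12,"gripper":255},{"dp":[-52,8,-16],"roll":-0.24,"gripper":255},{"dp":[-78,12,-24],"roll":-0.36,"gripper":255},{"dp":[-104,17,-32],"roll":-0.48,"gripper":255},{"dp":[-130,21,-41],"roll":-0.6,"gripper":255},{"dp":[-156,26,-50],"roll":-0.72,"gripper":255},{"dp":[-182,30,-58],"roll":-0.84,"gripper":255},{"dp":[-208,34,-66],"roll":-0.96,"gripper":255},{"dp":[-234,39,-75],"roll":-1.08,"gripper":255},{"dp":[-258,43,-83],"roll":-1.2,"gripper":255}]' 60
python3 -m crank '[{"dp":[0,0,0],"roll":-0.12,"gripper":255},{"dp":[0,0,0],"roll":-0.24,"gripper":255},{"dp":[0,0,0],"roll":-0.36,"gripper":255},{"dp":[0,0,0],"roll":-0.48,"gripper":255},{"dp":[0,0,0],"roll":-0.56,"gripper":255},{"dp":[0,0,0],"roll":-0.56,"gripper":255},{"dp":[0,0,0],"roll":-0.56,"gripper":255}]'
python3 - <<'E'
from h import *
w=cap("wrist");X,M,s=tcp();np.save("w16.npy",dict(w,X=X,M=M),allow_pickle=True);cv2.imwrite("pics/w16.png",w["color"][:,:,::-1])
print(X,np.degrees(np.arctan2(M[1,2],M[0,2])),s["force"])
for l in ("camera_lens","camera_stand"): print(l,pt(w,l))
u=proj(w,np.array([537.6,258.3,110.5]));print("pred",u)
g=cv2.cvtColor(w["color"],cv2.COLOR_RGB2GRAY);a=g[int(u[1])-45:int(u[1])+45,int(u[0])-45:int(u[0])+45]
m=(a<45).astype(np.uint8);cs,_=cv2.findContours(m,cv2.RETR_CCOMP,cv2.CHAIN_APPROX_NONE)
for c in cs:
    if cv2.contourArea(c)>150:
        e=cv2.fitEllipse(c);print("ellipse",np.array(e[0])+u.astype(int)-45,np.round(e[1],1),round(e[2],1),cv2.contourArea(c))
E
```

```text
time_s: 31.3
eef_pos: [601.5, 257.8, 249.4]
ee_rot: [-0.684, 0.684, -0.178, 0.178]
force: [-0.1, -0.0, -0.7]
grip_width: 0.317
time_s: 31.88
eef_pos: [602.1, 256.2, 249.7]
ee_rot: [-0.707, 0.707, 0.015, -0.015]
force: [-0.0, 0.3, -0.7]
grip_width: 0.317
[602.06595491 256.18451201 249.69271966] 92.38580506408293 [0.43144154 0.0233861  0.08275468]
camera_lens ([279.9, 124.2], 0.79)
camera_stand ([280.6, 145.9], 0.81)
pred [285.21846123 127.22414864]
ellipse [281.31471252 129.71323395] [42.4 45.7] 90.2 1518.5
ellipse [281.13140869 127.00408936] [30.8 36.6] 90.6 886.0
```

Run:
```python
from h import *
w7=np.load("w7.npy",allow_pickle=True).item();w6=np.load("w6.npy",allow_pickle=True).item();w=np.load("w16.npy",allow_pickle=True).item();T=np.load("top.npy",allow_pickle=True).item()
g7=(360+568/4,70+282/4)
print("w16+w7",tri([(w,(281.1,127)),(w7,g7)]));print("w16+w7+top",tri([(w,(281.1,127)),(w7,g7),(T,(108.2,212))]));print("top+w16",tri([(w,(281.1,127)),(T,(108.2,212))]))
for z in (105,110,115): print(z,onz(w,(281.1,127),z).round(1),onz(w7,g7,z).round(1),onz(T,(108.2,212),z).round(1))
g=cv2.cvtColor(w["color"],cv2.COLOR_RGB2GRAY)
# apparent glass size in both wrist views: ratio of distances
# head front-edge (level, along y) direction in w16 for yaw: bright/dark edge below +x side
e=cv2.Canny(w["color"],60,140);L=cv2.HoughLinesP(e[60:230,200:360],1,np.pi/360,25,minLineLength=25,maxLineGap=4)
for l in (L[:,0] if L is not None else []):
    p=[onz(w,(l[i]+200,l[i+1]+60),90)[:2] for i in (0,2)];d=p[1]-p[0];print((l+[200,60,200,60]).tolist(),round(float(np.degrees(np.arctan2(d[1],d[0]))%180),1),end=" | ")
```

```text
w16+w7 (array([537.70686732, 255.00931322, 114.5472973 ]), [0.2, 0.2])
w16+w7+top (array([537.46135447, 255.11637124, 114.33520076]), [0.1, 0.4, 0.5])
top+w16 (array([537.26047029, 255.10765235, 114.25262625]), [0.3, 0.3])
105 [537.6 255.1 105. ] [538.  262.7 105. ] [538.1 258.4 105. ]
110 [537.6 255.  110. ] [537.9 258.7 110. ] [537.5 256.7 110. ]
115 [537.5 255.  115. ] [537.9 254.6 115. ] [536.9 254.9 115. ]
[240, 101, 323, 101] 92.5 | [260, 191, 301, 191] 92.5 | [237, 190, 296, 189] 93.4 | [235, 112, 235, 141] 1.8 | [251, 157, 319, 157] 92.6 | [326, 103, 326, 139] 3.1 | [253, 146, 258, 190] 8.2 | [308, 117, 309, 156] 4.5 | [236, 186, 236, 135] 1.2 | [253, 145, 255, 118] 177.8 | [302, 189, 308, 160] 171.7 | [312, 137, 312, 165] 3.3 | [319, 139, 319, 164] 3.4 | [325, 142, 325, 174] 3.7 |
```

Run:
```python
from fit import *
w=np.load("w16.npy",allow_pickle=True).item();Lf=np.array([537.5,255.1,114.4])
def g(q):
    return np.concatenate([f(q),(q[:3]-Lf)/.4, [0]])
r=least_squares(g,s.x);print(r.x.round(3),g(r.x).round(1))
t,y=r.x[3],r.x[4]
for t_ in (t,.565):
    z=axes(t_,np.radians(2.6))[2];Tm=Lf+60*z;c,sn=np.cos(np.radians(2.6)),np.sin(np.radians(2.6))
    tool=Tm-26.6*np.array([c,sn,0])+[0,0,36.0]-.2*np.array([-sn,c,0]);print(t_,"TCP goal",tool.round(1),move(tool,92.6),move(tool+40*z,92.6))
```

```text
[5.37553e+02 2.55391e+02 1.14324e+02 5.62000e-01 5.00000e-02 8.93200e+00
 6.95040e+01 5.58940e+02 2.56842e+02] [-1.5 -1.4 -1.2  0.5  1.9  0.9 -1.9  0.7  1.5 -0.6  0.3 -0.5  0.6  0.7
 -0.3 -0.2 -0.1  0.5  0.6 -0.3  0.1 -0.6  0.1  0.7 -0.2  0. ]
0.5620850424603141 TCP goal [479.  252.2 201.2] (array([-123.2,   48.5,    1.2]), np.float64(-0.0033714248665129448)) (array([-144.5,   14.6,    1.2]), np.float64(-0.0033714248665129448))
0.565 TCP goal [478.8 252.2 201.1] (array([-123.3,   48.6,    1.2]), np.float64(-0.0033714248665129448)) (array([-144.7,   14.8,    1.2]), np.float64(-0.0033714248665129448))
```

```bash
python3 -m crank '[{"dp":[-25,2,1],"roll":0,"gripper":255},{"dp":[-55,5,1],"roll":0,"gripper":255},{"dp":[-90,9,1],"roll":0,"gripper":255},{"dp":[-120,12,1],"roll":0,"gripper":255},{"dp":[-145,15,1],"roll":0,"gripper":255},{"dp":[-145,15,1],"roll":0,"gripper":255},{"dp":[-138,26,1],"roll":-0.003,"gripper":255},{"dp":[-130,38,1],"roll":-0.003,"gripper":255},{"dp":[-123.5,48,1],"roll":-0.003,"gripper":255},{"dp":[-123.5,48.5,1],"roll":-0.003,"gripper":255}]'
python3 -m crank '[{"dp":[0,0,0],"roll":0,"gripper":255},{"dp":[0,0,0],"roll":0,"gripper":255},{"dp":[0,0,0],"roll":0,"gripper":255}]'
python3 - <<'E'
from h import *
X,M,s=tcp();print(X,np.degrees(np.arctan2(M[1,2],M[0,2])),s["force"],move([479,252.2,201.2],92.6))
S=cap("scene");T=cap("top");np.save("s17.npy",dict(S,X=X,M=M),allow_pickle=True)
C=X+M@np.array([14.3,15.4,.2]);Tm=X+M@np.array([26.6,36,.2])
print("centre exp",C,"terminals",Tm,"px",proj(S,C),proj(T,C))
for n,p in (("s",S),("t",T)):
    for l in ("relay_yellow_center","relay_yellow_terminals","camera_lens","cover_center"): print(n,l,pt(p,l))
v=proj(S,C).astype(int);a=cv2.resize(S["color"][v[1]-50:v[1]+50,v[0]-45:v[0]+45],None,fx=4,fy=4,interpolation=2)
b=cv2.resize(S["color"][150:290,130:350],None,fx=1.9,fy=1.9,interpolation=2)
im=np.zeros((400,360+b.shape[1],3),np.uint8);im[:400,:360]=a;im[:b.shape[0],360:]=b;cv2.imwrite("pics/f17.png",im[:,:,::-1])
E
```

```text
time_s: 32.87
eef_pos: [479.8, 251.4, 198.3]
ee_rot: [-0.707, 0.707, 0.015, -0.017]
force: [0.3, -0.4, -0.6]
grip_width: 0.314
time_s: 33.12
eef_pos: [478.9, 251.9, 201.6]
ee_rot: [0.707, -0.707, -0.017, 0.016]
force: [-0.5, -1.1, -0.1]
grip_width: 0.318
[478.90833447 251.92462758 201.56699753] 92.6438601346061 [-0.50213814 -1.07686291 -0.10606245] (array([0.1, 0.4, 0.3]), np.float64(0.0007655037592444607))
centre exp [493.19632266 252.78742247 186.17872347] terminals [505.49986647 253.35931791 165.58878065] px [399.73839042 149.78047054] [ 95.90957963 230.10592581]
s relay_yellow_center ([397.7, 148.3], 0.57)
s relay_yellow_terminals ([402.5, 160.4], 0.65)
s camera_lens ([404.8, 179.0], 0.75)
s cover_center ([209.4, 223.2], 0.86)
t relay_yellow_center ([97.7, 231.3], 0.43)
t relay_yellow_terminals ([99.8, 225.8], 0.38)
t camera_lens ([107.1, 207.6], 0.89)
t cover_center ([365.8, 192.9], 0.71)
```

View pics/f17.png

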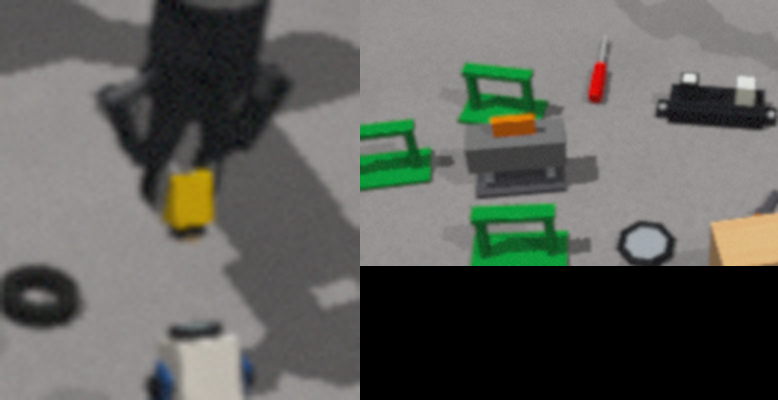

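The last picture shows the relay held above the lens with its foot pointing at it (crop (188,235) towards (195,330)). The cover is level on the aluminium rail, and the black and white relays are still seated. I'm handing in.

```bash
python3 -c "
from rig import ctrl
print(ctrl.finish_job()); s=ctrl.sense(); print(s['time_s'],s['eef_pos'],s['grip_width'])"
```

```text
the job is handed in; nothing more can be done
None
the job is handed in; nothing more can be done
```

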